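# Put three swapped vessels back on their own drip saucers

### The job

The beaker of swabs, the red-stoppered bottle and the slim dropper bottle have been put back on one another's round drip saucers. Swap them round, parking one on a free patch of bench on the way, so that the swab beaker ends on the largest saucer, the red-stoppered bottle on the middle-sized one and the dropper bottle on the smallest, each upright, flat on the saucer's floor, well centred and let go. Set them down without dropping or tipping any, and leave the flask, the tape roll and the empty beaker where they stand.

Things in the scene. Friction and masses are not known exactly. Their poses are not given: they have to be found in the camera images.
- swab_beaker: glass beaker with cotton swabs fixed in it, widest of the three vessels: round body 46 mm across, rim 52 mm at 56-66 mm height with a pouring lip to its own -y, swabs up to 86 mm, 0.05 kg. Starts in the smallest saucer. Origin on its underside, 4.5 mm off the body's axis towards the lip; z up. Grip the body along its own x, through the body's axis, at 30 to 50 mm height.
- swab_beaker_base (a point): the centre of the round base of the swab beaker, on its underside (the point to centre on the saucer); axes as the beaker's
- stopper_bottle: small clear glass bottle with a red stopper: round, 38 mm across, body to 46 mm height, 58 mm high in all, about 0.05 kg. Origin at the centre of its underside, z up. At the start it stands in the largest saucer.
- dropper_bottle: slim amber glass dropper bottle with black collar and pale rubber bulb, no label: round, 33 mm across, the body solid to the touch up to 70 mm height, 106 mm high in all, about 0.06 kg. Origin at the centre of its underside, z up. At the start it stands in the middle-sized saucer.
- saucer_large: round black plastic drip saucer, fixed to the bench, the largest of three: outside diameter 110 mm, inside diameter 102 mm, rim 9 mm high and 4 mm thick all round, floor 4 mm above the bench. Origin at the centre of its underside on the bench, z up.
- saucer_middle: round black plastic drip saucer, fixed to the bench, the middle-sized of three: outside diameter 90 mm, inside diameter 82 mm, rim 9 mm high and 4 mm thick all round, floor 4 mm above the bench. Origin at the centre of its underside on the bench, z up.
- saucer_small: round black plastic drip saucer, fixed to the bench, the smallest of three: outside diameter 72 mm, inside diameter 64 mm, rim 9 mm high and 4 mm thick all round, floor 4 mm above the bench. Origin at the centre of its underside on the bench, z up.
- flask: conical glass flask, 85 mm across at the foot, 140 mm high, loose, to the right of the work: a bystander. Origin at the centre of its underside.
- tape_roll: roll of brown tape lying flat, 96 mm across, 48 mm high, loose, to the left of the work: a bystander. Origin at the centre of its underside.
- empty_beaker: empty glass beaker, 64 by 72 mm across, 78 mm high, loose, behind the saucers: a bystander. Origin at the centre of its underside.
Things that resemble listed ones, but are neither listed nor needed, are in the scene too. What is shaped like the saucer_large but brown is not meant. Leave any green look-alike of the saucer_small alone.

How it is judged:
By the outcome, as a careful person would: the job done as asked, in the order asked, and still so for the second after the job is handed in, with the robot touching nothing.
It also fails if it takes over 120 s, if anything falls off the work surface, if the arm or the gripper's body presses on something with over 40 N, if the wrist force passes 120 N, or if a joint passes its speed limit or range.

### The arm

A 6-joint arm with a two-finger parallel gripper is mounted at the origin on a cart in front of the work surface, level with it; the furniture and walls round the work are solid. World frame = base frame: x ahead of the robot, y to its left, z up, the work surface at z = 0. Lengths are in m, angles in rad, forces in N, time in s.
With the tool pointing down it reaches from about 0.35 to 0.925 m from the base axis. Payload 6.4 kg.
Tool frame: the origin (TCP) lies between the finger pads; the fingertips stand 11 mm ahead of it and the grasp point (between the pads) lies 8 mm behind it; z points along the fingers, y is the line along which they close (so a half turn about z gives the same grasp; the last joint's range is limited). The gripper opens to 94 mm and grips with 3 to 60 N. Pads are 16 mm wide; open, the fingers measure 119 mm over their backs; the gripper's body (75 mm by 177 mm) begins 78 mm behind the grasp point.
Start: joints at [-1.32, 0.245, 1.558, -0, 1.339, -0.174], TCP at [0.268, -0.592, 0.216] pointing down, gripper open.
Joint ranges: [-3.13, 3.13], [-1.02, 2.26], [0.13, 2.54], [-0.95, 4.09], [0.21, 2.88], [-2.74, 2.74]. Speed limits (rad/s): [2.57, 2.57, 3.14, 3.14, 3.14, 3.14].

### API

Orientations are given as a rotation vector (axis times angle).
In Python, from rig import manip, read_camera, camera_model, close_job gives the robot as it stands. The module is installed in compiled form; this text tells all that it offers.
- The arm moves only by the shell command python3 -m creep 'ROWS' [FORCE]. ROWS is a JSON object of lists of equal length, an entry for each row: "delta_pos": the shift along the tool's x, y, z in cm, a list of three; "rotation": the turn, a rotation vector about the tool's x, y, z in rad, a list of three; "jaw": the closure, from -1 (fully open) to 1 (shut). In form: {"delta_pos": [[dx, dy, dz], ...], "rotation": [[wx, wy, wz], ...], "jaw": [jaw, ...]}. A call has 1 to 5 rows; each row shifts and turns the commanded pose from where the row before left it, along the tool's axes as they then stand; what a row does not reach is not made up. A row lasts 1/12 s, in which the tool goes at most 41.7 mm and 7.16 degrees, less where a joint would pass 70% of its speed; a pose out of reach is approached as far as the arm can. A call with a gripper value outside its range is refused whole. The fingers move at their own pace and stop on an object; FORCE is the grip in N (left out, the last holds). Time passes only in rows, so rows that do not move let the fingers close. It gives the time, the measured TCP pose, the force, the opening and the grip force at its end, in the units of the state.
- manip.get_obs(): the state, without advancing time (a new reading comes with each control period).
- read_camera(name): name is "scene" or "top" or "wrist"; returns the picture (420x560x3 uint8, red, green, blue); there is no depth.
- camera_model(name): a dict with "intrinsics" (3x3 intrinsics, pixels), "rvec" (rotation vector, rad) and "tvec" (3), from world to camera coordinates, as OpenCV has them; the wrist camera has in their place "mount" (4x4, takes a point from camera to tool coordinates, whose origin is the TCP and whose axes are the flange's). Camera axes: x right, y down, z forward; pixel columns grow to the right and rows downward; lengths in m; the calibration is good to about 2 mm. A picture is of the moment at which its call begins: read the wrist's pose just before it. camera_model takes no time and is no camera call.
- close_job(): hands the job in; it is judged then, once.
The state is a dict: "time_s": time; "q": joint angles; "dq": joint speeds; "joint_efforts": joint torques, N m; "tool_pos": TCP position; "eef_rot": TCP orientation; "ft_force": force on the tool from outside, world axes, zero at the start; "torque": the same for the moment, N m; "gripper_width": opening from 0.0 (shut) to 1.0 (fully open); "grip_force": force on a finger pad.
Only numpy, scipy, OpenCV 4.12 (cv2) and the standard library are available. Lean on these libraries where they do the work, as an engineer would, in place of code of your own. Each camera call takes 0.05 s, during which the arm holds its last target. There are 200 camera calls.

## Working session

There is one attempt and no reset: what is moved stays moved. The work goes in short steps, Python scripts to look and compute and a shell command to move; the robot and the scene stay as the last step left them, time stands still between calls to the robot, and variables do not carry over. Pictures are saved under pics/ and viewed, at most 14 in all, crops included, and the job is handed in when it is done.

```bash
mkdir -p pics; ls; python3 - <<'E'
from rig import manip, read_camera, camera_model
import cv2
for n in ("scene","top"):
    im=read_camera(n); cv2.imwrite(f"pics/{n}0.png",im[:,:,::-1]); m=camera_model(n); print(n,m)
print(camera_model("wrist")); print(manip.get_obs())
E
```

```text
pics
scene {'intrinsics': array([[546.35510768,   0.        , 279.20520271],
       [  0.        , 546.35510768, 208.97144959],
       [  0.        ,   0.        ,   1.        ]]), 'rvec': array([ 0.63915571, -2.44436658,  1.4394444 ]), 'tvec': array([0.50257065, 0.19599266, 1.2115255 ])}
top {'intrinsics': array([[465.33118646,   0.        , 276.73593574],
       [  0.        , 465.33118646, 214.4591883 ],
       [  0.        ,   0.        ,   1.        ]]), 'rvec': array([ 2.09272337, -2.14141727,  0.17172687]), 'tvec': array([0.02086851, 0.54617206, 1.23314959])}
{'intrinsics': array([[326.33130424,   0.        , 284.34046049],
       [  0.        , 326.33130424, 205.86144854],
       [  0.        ,   0.        ,   1.        ]]), 'mount': array([[-1.44779423e-03, -9.68207827e-01, -2.50142976e-01,
         7.27323621e-02],
       [ 9.99998760e-01, -1.24697901e-03, -9.61280630e-04,
        -2.19934919e-05],
       [ 6.18796389e-04, -2.50144057e-01,  9.68208432e-01,
        -1.68533564e-01],
       [ 0.00000000e+00,  0.00000000e+00,  0.00000000e+00,
         1.00000000e+00]])}
{'time_s': 0.1, 'q': array([-1.32012115e+00,  2.45718349e-01,  1.55882762e+00,  4.37746317e-06,
        1.33869869e+00, -1.74087430e-01]), 'dq': array([-0.00058929,  0.00081435, -0.00253537,  0.00068981,  0.00052331,
        0.00025712]), 'joint_efforts': array([ 8.91386917e-04, -4.16912234e+01, -3.15526950e+01,  6.86774519e-02,
        3.09469330e-02, -5.89586057e-05]), 'tool_pos': array([ 0.26775735, -0.59174642,  0.21550676]), 'eef_rot': array([-3.06939299e+00, -6.61861409e-01,  9.26125047e-05]), 'ft_force': array([-0.52051769, -0.1693082 , -0.98062862]), 'torque': array([0.02997421, 0.02383823, 0.00304192]), 'grip_force': 0.0, 'gripper_width': 1.002621107919024}
```

View pics/top0.png

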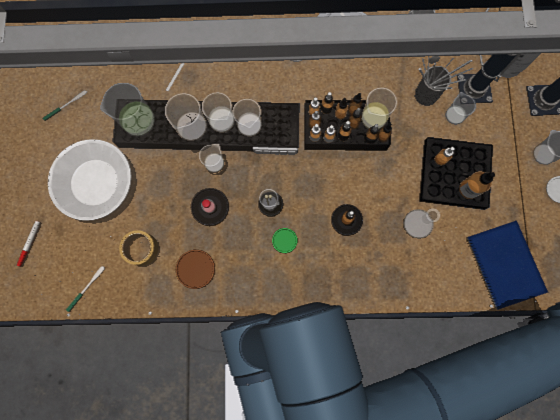

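View pics/scene0.png

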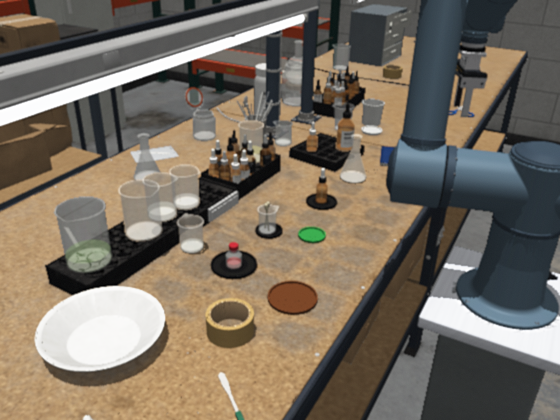

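The top view shows the large saucer with the red-stoppered bottle at (210,207), the small one with swabs at (270,203) and the middle one with the dropper at (347,219). The green decoy is at (285,240) and the brown one at (196,269). The scene view agrees with this.

```bash
cat > h.py <<'E'
from rig import manip, read_camera, camera_model
import cv2, numpy as np
from scipy.spatial.transform import Rotation as R
def cam(n):
    m=camera_model(n); K=m["intrinsics"]
    if n=="wrist":
        o=manip.get_obs(); T=np.eye(4); T[:3,:3]=R.from_rotvec(o["eef_rot"]).as_matrix(); T[:3,3]=o["tool_pos"]
        T=T@m["mount"]; return K,T[:3,:3],T[:3,3]
    r=R.from_rotvec(m["rvec"]).as_matrix(); return K,r.T,-r.T@m["tvec"]
def ray(c,px,z):
    K,Rw,t=c; px=np.atleast_2d(np.asarray(px,float))
    d=(np.c_[px,np.ones(len(px))]@np.linalg.inv(K).T)@Rw.T
    return t+d*((z-t[2])/d[:,2])[:,None]
def proj(c,P):
    K,Rw,t=c; p=((np.atleast_2d(P)-t)@Rw)@K.T; return p[:,:2]/p[:,2:]
def circ(P):
    A=np.c_[2*P[:,:2],np.ones(len(P))]; s=np.linalg.lstsq(A,(P[:,:2]**2).sum(1),rcond=None)[0]
    return s[:2],np.sqrt(s[2]+s[0]**2+s[1]**2)
E
python3 - <<'E'
from h import *
c=cam("top"); im=read_camera("top")
hsv=cv2.cvtColor(im,cv2.COLOR_RGB2HSV)
dark=(hsv[:,:,2]<60).astype(np.uint8)
for n,(u,v) in dict(L=(210,207),S=(270,203),M=(347,219)).items():
    m=np.zeros_like(dark); cv2.circle(m,(u,v),28,1,-1); m&=dark
    cs=max(cv2.findContours(m,cv2.RETR_EXTERNAL,cv2.CHAIN_APPROX_NONE)[0],key=cv2.contourArea)
    h=cv2.convexHull(cs)[:,0]
    P=ray(c,cs[:,0],.009); ctr,r=circ(P); print(n,ctr,r, [*cv2.minEnclosingCircle(cs)])
for n,px in dict(tape=(138,248),green=(285,240),brown=(196,269),flask=(419,223),empty=(213,160),edge=(280,318)).items(): print(n,ray(c,[px],.02)[0])
a=cv2.resize(im[150:290,170:380],None,fx=3.8,fy=3.8,interpolation=cv2.INTER_CUBIC)
cv2.imwrite("pics/topcrop.png",a[:,:,::-1])
E
```

```text
L [0.58218398 0.20056987] 0.053235582334610516 [(209.7955780029297, 206.51104736328125), 18.961071014404297]
S [0.58437737 0.02564883] 0.030062588701527955 [(270.91802978515625, 204.04917907714844), 12.30201244354248]
M [ 0.53414305 -0.18898766] 0.043215402185102725 [(346.712890625, 219.6741943359375), 15.769258499145508]
tape [0.46614311 0.39987324 0.02      ]
green [ 0.47891106 -0.01271825  0.02      ]
brown [0.4038409  0.23600107 0.02      ]
flask [ 0.51780387 -0.38814895  0.02      ]
empty [0.71681076 0.1898956  0.02      ]
edge [0.26640668 0.00598789 0.02      ]
```

View pics/topcrop.png

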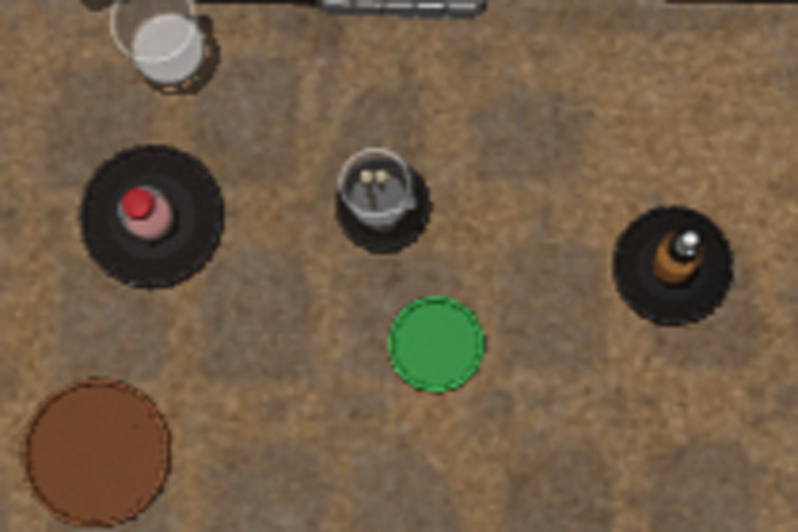

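The crop shows the stopper bottle near the centre of the large saucer and the beaker lip pointing lower right (410,203). The saucer radii of 53, 30 (partly hidden) and 43 mm fit the given sizes. First I'll square the tool and move over the scene for a wrist look.

```bash
python3 -m creep '{"delta_pos":[[0,0,-1.6],[0,0,-1.6],[0,0,-1.6],[0,0,-1.6],[0,0,0]],"rotation":[[0,0,0.106],[0,0,0.106],[0,0,0.106],[0,0,0.106],[0,0,0]],"jaw":[-1,-1,-1,-1,-1]}' 20
python3 -m creep '{"delta_pos":[[1.4,-3.5,0],[1.4,-3.5,0],[1.4,-3.5,0],[1.4,-3.5,0],[1.4,-3.5,0]],"rotation":[[0,0,0],[0,0,0],[0,0,0],[0,0,0],[0,0,0]],"jaw":[-1,-1,-1,-1,-1]}'
```

```text
time_s: 0.57
tool_pos: [0.2683, -0.5937, 0.2842]
eef_rot: [3.136, -0.001, 0.002]
ft_force: [-0.1, 0.9, 1.3]
gripper_width: 0.998
grip_force: 0.0
time_s: 0.98
tool_pos: [0.3378, -0.4151, 0.2789]
eef_rot: [-3.14, -0.005, 0.001]
ft_force: [1.3, 0.9, -0.7]
gripper_width: 1.0
grip_force: 0.0
```

```bash
python3 -m creep '{"delta_pos":[[1.4,-4,0],[1.4,-3.9,0],[1.4,-3.9,0],[1.4,-3.9,0],[1.4,-3.9,0]],"rotation":[[0,0,0],[0,0,0],[0,0,0],[0,0,0],[0,0,0]],"jaw":[-1,-1,-1,-1,-1]}'
python3 -m creep '{"delta_pos":[[1.6,-3.8,0],[1.6,-3.8,0],[1.6,-3.8,0],[1.6,-3.8,0],[1.6,-3.8,0]],"rotation":[[0,0,0],[0,0,0],[0,0,0],[0,0,0],[0,0,0]],"jaw":[-1,-1,-1,-1,-1]}'
python3 -m creep '{"delta_pos":[[0,-2.5,0],[0,0,0],[0,0,0]],"rotation":[[0,0,0],[0,0,0],[0,0,0]],"jaw":[-1,-1,-1]}'
python3 - <<'E'
from h import *
K,Rw,t=cam("wrist"); im=read_camera("wrist"); np.savez("w1.npz",K=K,R=Rw,t=t,im=im); print(t)
cv2.imwrite("pics/w1.png",im[:,:,::-1])
E
```

```text
time_s: 1.4
tool_pos: [0.4072, -0.2196, 0.2793]
eef_rot: [-3.141, -0.005, 0.001]
ft_force: [0.4, 0.2, -0.4]
gripper_width: 1.003
grip_force: 0.0
time_s: 1.82
tool_pos: [0.4871, -0.0295, 0.2794]
eef_rot: [-3.141, -0.006, 0.001]
ft_force: [-0.5, -1.1, -0.6]
gripper_width: 1.001
grip_force: 0.0
time_s: 2.07
tool_pos: [0.4867, -0.0057, 0.2793]
eef_rot: [-3.142, -0.009, 0.003]
ft_force: [-1.0, -0.7, 0.3]
gripper_width: 1.001
grip_force: 0.0
[ 0.55970223 -0.00509555  0.44771994]
```

View pics/w1.png

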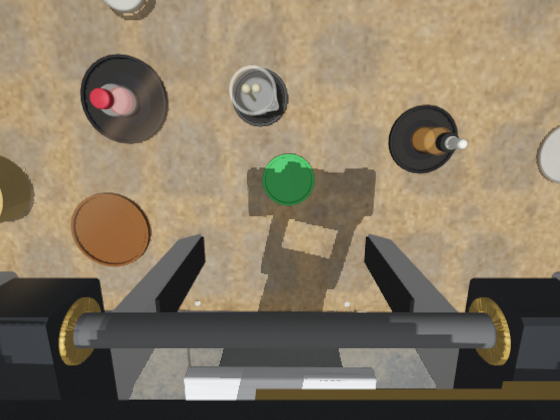

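The wrist view shows the large saucer at (124,98) with its stopper at (101,98), the small saucer at (260,97) with the beaker rim at (253,91) and lip at (275,108), and the middle saucer at (423,139) with the bulb tip at (462,145).

```bash
python3 - <<'E'
from h import *
d=np.load("w1.npz"); im=d["im"]; c=(d["K"],d["R"],d["t"])
hsv=cv2.cvtColor(im,cv2.COLOR_RGB2HSV); 
def big(m,near=None):
    cs=[x for x in cv2.findContours(m.astype(np.uint8),cv2.RETR_EXTERNAL,cv2.CHAIN_APPROX_NONE)[0]]
    return max(cs,key=cv2.contourArea)[:,0]
def win(m,u,v,r):
    k=np.zeros(m.shape,np.uint8); cv2.circle(k,(u,v),r,1,-1); return m.astype(np.uint8)&k
dark=(hsv[:,:,2]<55)
for n,(u,v,r) in dict(L=(124,98,55),S=(260,97,36),M=(423,139,42)).items():
    h=big(win(dark,u,v,r)); h=cv2.convexHull(h)[:,0]; P=ray(c,h,.007)
    ctr,rr=circ(P)
    for _ in range(3):
        e=abs(np.linalg.norm(P[:,:2]-ctr,axis=1)-rr); P=P[e<max(.0015,np.median(e)*1.5)]; ctr,rr=circ(P)
    print(n,ctr,rr,len(P))
red=(hsv[:,:,1]>190)&((hsv[:,:,0]<8)|(hsv[:,:,0]>168))&(hsv[:,:,2]>110)
b=big(win(red,101,98,22)); (x,y),r=cv2.minEnclosingCircle(b); print("red",(x,y),r,ray(c,[(x,y)],.060)[0])
a=cv2.resize(im[55:145,215:305],None,fx=6,fy=6,interpolation=cv2.INTER_CUBIC); b2=cv2.resize(im[90:180,385:475],None,fx=6,fy=6,interpolation=cv2.INTER_CUBIC)
cv2.imwrite("pics/w1c.png",cv2.resize(np.hstack([a,b2]),(800,400))[:,:,::-1])
E
```

```text
L [0.58582316 0.20442718] 0.052305016524710805 23
S [0.58468022 0.01988239] 0.026136479137338398 7
M [ 0.53660637 -0.18785292] 0.044221327215254694 34Traceback (most recent call last):
  File "<stdin>", line 17, in <module>
  File "<stdin>", line 6, in big
ValueError: max() iterable argument is empty
```

```bash
python3 - <<'E'
from h import *
d=np.load("w1.npz"); im=d["im"]; c=(d["K"],d["R"],d["t"])
print(im[98,101],im[98,122])
ct=cam("top"); it=read_camera("top")
for nm,cc,I,(u,v) in (("w",c,im,(101,98)),("t",ct,it,(207,204))):
    f=I.astype(int); m=(f[:,:,0]-f[:,:,1]>90); k=np.zeros(m.shape,np.uint8); cv2.circle(k,(u,v),22,1,-1); m=m.astype(np.uint8)&k
    b=max(cv2.findContours(m,0,1)[0],key=cv2.contourArea)[:,0]; (x,y),r=cv2.minEnclosingCircle(b)
    print(nm,(x,y),r,ray(cc,[(x,y)],.058)[0],f[int(y),int(x)])
a=cv2.resize(im[55:145,215:305],None,fx=6,fy=6,interpolation=cv2.INTER_CUBIC); b2=cv2.resize(im[55:145,80:170],None,fx=6,fy=6,interpolation=cv2.INTER_CUBIC)
cv2.imwrite("pics/w1c.png",cv2.resize(np.hstack([a,b2]),(800,400))[:,:,::-1])
E
```

```text
[217  80  94] [210 167 165]
w (100.0, 98.0) 10.816754341125488 [0.58401373 0.20461464 0.058     ] [215  75  90]
t (205.5, 203.0) 3.6401548385620117 [0.58211113 0.20419005 0.058     ] [181  53  61]
```

View pics/w1c.png

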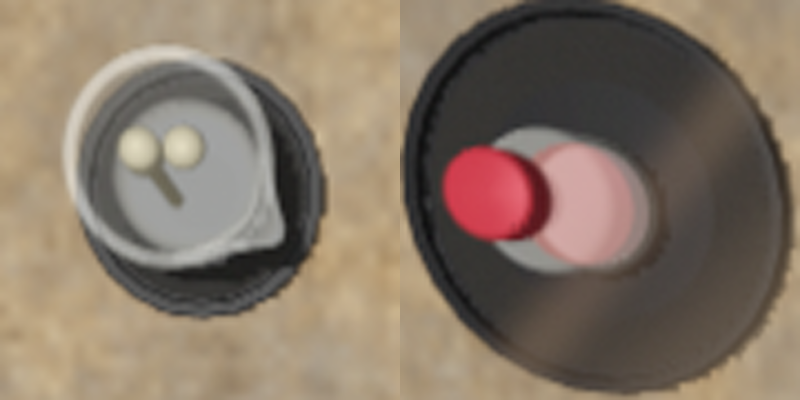

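```bash
python3 -m creep '{"delta_pos":[[1.6,-3.5,0],[1.6,-3.5,0],[1.6,-3.5,0],[1.6,-3.5,0],[1.6,-3.5,0]],"rotation":[[0,0,0],[0,0,0],[0,0,0],[0,0,0],[0,0,0]],"jaw":[-1,-1,-1,-1,-1]}'
python3 -m creep '{"delta_pos":[[1.6,-3.5,0],[0,0,3.5],[0,0,3.5],[0,0,3.5],[0,0,3.5]],"rotation":[[0,0,0],[0,0,0],[0,0,0],[0,0,0],[0,0,0]],"jaw":[-1,-1,-1,-1,-1]}'
python3 -m creep '{"delta_pos":[[0,0,2],[0,0,0],[0,0,0]],"rotation":[[0,0,0],[0,0,0],[0,0,0]],"jaw":[-1,-1,-1]}'
```

```text
time_s: 2.58
tool_pos: [0.568, 0.1682, 0.2802]
eef_rot: [3.141, -0.002, 0.0]
ft_force: [-0.2, -1.1, -0.1]
gripper_width: 0.994
grip_force: 0.0
time_s: 3.0
tool_pos: [0.5834, 0.2017, 0.1387]
eef_rot: [3.141, -0.001, 0.0]
ft_force: [-0.1, 0.0, 0.9]
gripper_width: 0.998
grip_force: 0.0
time_s: 3.25
tool_pos: [0.5828, 0.2017, 0.1195]
eef_rot: [3.141, -0.001, -0.004]
ft_force: [0.0, -0.3, -0.8]
gripper_width: 1.002
grip_force: 0.0
```

```bash
python3 -m creep '{"delta_pos":[[0,-0.2,3],[0,0,3],[0,0,2],[0,0,1.2],[0,0,0]],"rotation":[[0,0,0],[0,0,0],[0,0,0],[0,0,0],[0,0,0]],"jaw":[-1,-1,-1,-1,-1]}'
python3 -m creep '{"delta_pos":[[0,0,0],[0,0,0],[0,0,0],[0,0,0],[0,0,0]],"rotation":[[0,0,0],[0,0,0],[0,0,0],[0,0,0],[0,0,0]],"jaw":[-0.1,0,0.2,0.3,0.5]}' 12
python3 -m creep '{"delta_pos":[[0,0,0],[0,0,0],[0,0,0],[0,0,0],[0,0,0]],"rotation":[[0,0,0],[0,0,0],[0,0,0],[0,0,0],[0,0,0]],"jaw":[1,1,1,1,1]}' 12
```

```text
time_s: 3.67
tool_pos: [0.5828, 0.2046, 0.0277]
eef_rot: [3.141, 0.0, -0.002]
ft_force: [-0.4, -0.9, -1.1]
gripper_width: 0.998
grip_force: 0.0
time_s: 4.08
tool_pos: [0.5838, 0.2055, 0.0296]
eef_rot: [-3.141, -0.001, -0.003]
ft_force: [0.6, -0.5, -1.1]
gripper_width: 0.683
grip_force: 0.0
time_s: 4.5
tool_pos: [0.583, 0.2053, 0.0285]
eef_rot: [3.142, 0.001, -0.0]
ft_force: [-0.5, -0.2, 0.4]
gripper_width: 0.404
grip_force: 12.0
```

```bash
python3 -m creep '{"delta_pos":[[0,0,-1],[0,0,-2],[0,0,-3],[0,0,-3],[-1.3,1.2,-1]],"rotation":[[0,0,0],[0,0,0],[0,0,0],[0,0,0],[0,0,0]],"jaw":[1,1,1,1,1]}'
python3 -m creep '{"delta_pos":[[-3,2.55,0],[-3,2.55,0],[-3,2.55,0],[-2,1.7,0],[-1,0.85,0]],"rotation":[[0,0,0],[0,0,0],[0,0,0],[0,0,0],[0,0,0]],"jaw":[1,1,1,1,1]}'
python3 -m creep '{"delta_pos":[[0,0,3],[0,0,3],[0,0,2],[0,0,0.8],[0,0,0]],"rotation":[[0,0,0],[0,0,0],[0,0,0],[0,0,0],[0,0,0]],"jaw":[1,1,1,1,1]}'
```

```text
time_s: 4.92
tool_pos: [0.5741, 0.1947, 0.1347]
eef_rot: [-3.14, -0.003, -0.016]
ft_force: [1.9, 0.4, -0.0]
gripper_width: 0.402
grip_force: 12.0
time_s: 5.33
tool_pos: [0.4476, 0.09, 0.1284]
eef_rot: [3.141, -0.001, -0.001]
ft_force: [0.1, -0.6, -0.1]
gripper_width: 0.402
grip_force: 12.0
time_s: 5.75
tool_pos: [0.4486, 0.0913, 0.0391]
eef_rot: [-3.141, -0.001, 0.006]
ft_force: [-0.3, -0.8, 0.1]
gripper_width: 0.4
grip_force: 12.0
```

```bash
python3 -m creep '{"delta_pos":[[0,0,0.7],[0,0,0.35],[0,0,0.2],[0,0,0.1],[0,0,0]],"rotation":[[0,0,0],[0,0,0],[0,0,0],[0,0,0],[0,0,0]],"jaw":[1,1,1,1,1]}'
python3 -m creep '{"delta_pos":[[0,0,0.1],[0,0,0]],"rotation":[[0,0,0],[0,0,0]],"jaw":[1,1]}'
python3 -m creep '{"delta_pos":[[0,0,0.1],[0,0,0]],"rotation":[[0,0,0],[0,0,0]],"jaw":[1,1]}'
```

```text
time_s: 6.17
tool_pos: [0.4505, 0.0913, 0.0273]
eef_rot: [3.142, 0.001, 0.001]
ft_force: [0.3, -1.0, -0.9]
gripper_width: 0.402
grip_force: 12.0
time_s: 6.33
tool_pos: [0.4503, 0.0913, 0.0261]
eef_rot: [3.142, 0.001, 0.001]
ft_force: [-0.2, -0.1, -0.4]
gripper_width: 0.404
grip_force: 12.0
time_s: 6.5
tool_pos: [0.4501, 0.0912, 0.0249]
eef_rot: [-3.142, -0.001, 0.0]
ft_force: [0.3, -0.2, -1.3]
gripper_width: 0.403
grip_force: 12.0
```

```bash
python3 -m creep '{"delta_pos":[[0,0,0.05],[0,0,0]],"rotation":[[0,0,0],[0,0,0]],"jaw":[1,1]}'
python3 -m creep '{"delta_pos":[[0,0,0.05],[0,0,0]],"rotation":[[0,0,0],[0,0,0]],"jaw":[1,1]}'
python3 -m creep '{"delta_pos":[[0,0,0.05],[0,0,0]],"rotation":[[0,0,0],[0,0,0]],"jaw":[1,1]}'
```

```text
time_s: 6.67
tool_pos: [0.4501, 0.0912, 0.0244]
eef_rot: [-3.142, -0.001, 0.0]
ft_force: [0.3, 0.0, 0.2]
gripper_width: 0.405
grip_force: 12.0
time_s: 6.83
tool_pos: [0.4502, 0.0912, 0.0244]
eef_rot: [3.142, 0.001, -0.001]
ft_force: [-2.2, 0.4, 4.3]
gripper_width: 0.401
grip_force: 12.0
time_s: 7.0
tool_pos: [0.4502, 0.0912, 0.0244]
eef_rot: [3.141, 0.002, -0.001]
ft_force: [-4.3, 0.9, 10.3]
gripper_width: 0.4
grip_force: 12.0
```

```bash
python3 -m creep '{"delta_pos":[[0,0,-0.08],[0,0,0],[0,0,0],[0,0,0],[0,0,0]],"rotation":[[0,0,0],[0,0,0],[0,0,0],[0,0,0],[0,0,0]],"jaw":[0.1,0,-0.3,-0.7,-1]}'
python3 -m creep '{"delta_pos":[[0,0,0],[0,0,-1],[0,0,-2],[0,0,-3],[0,0,-3.5]],"rotation":[[0,0,0],[0,0,0],[0,0,0],[0,0,0],[0,0,0]],"jaw":[-1,-1,-1,-1,-1]}'
python3 -m creep '{"delta_pos":[[1.5,1.5,-4],[1.5,1.5,-4],[1.5,1.5,-3],[0.5,1.5,-3],[0,0,0]],"rotation":[[0,0,0],[0,0,0],[0,0,0],[0,0,0],[0,0,0]],"jaw":[-1,-1,-1,-1,-1]}'
python3 -m creep '{"delta_pos":[[0,0,0],[0,0,0]],"rotation":[[0,0,0],[0,0,0]],"jaw":[-1,-1]}'
python3 - <<'E'
from h import *
K,Rw,t=cam("wrist"); im=read_camera("wrist"); np.savez("w2.npz",K=K,R=Rw,t=t,im=im); print(t)
cv2.imwrite("pics/w2.png",im[:,:,::-1])
E
```

```text
time_s: 7.42
tool_pos: [0.45, 0.0912, 0.0241]
eef_rot: [-3.142, -0.001, 0.0]
ft_force: [-0.4, 0.8, -0.2]
gripper_width: 0.677
grip_force: 0.0
time_s: 7.83
tool_pos: [0.4486, 0.0913, 0.1195]
eef_rot: [-3.141, -0.001, 0.006]
ft_force: [0.4, -0.8, 0.7]
gripper_width: 0.997
grip_force: 0.0
time_s: 8.25
tool_pos: [0.502, 0.0313, 0.261]
eef_rot: [3.139, -0.002, 0.021]
ft_force: [1.0, 0.5, 0.9]
gripper_width: 0.999
grip_force: 0.0
time_s: 8.42
tool_pos: [0.497, 0.0339, 0.2523]
eef_rot: [-3.141, -0.001, 0.002]
ft_force: [-0.8, 0.5, -0.3]
gripper_width: 1.001
grip_force: 0.0
[0.56992683 0.03412212 0.42072924]
```

View pics/w2.png

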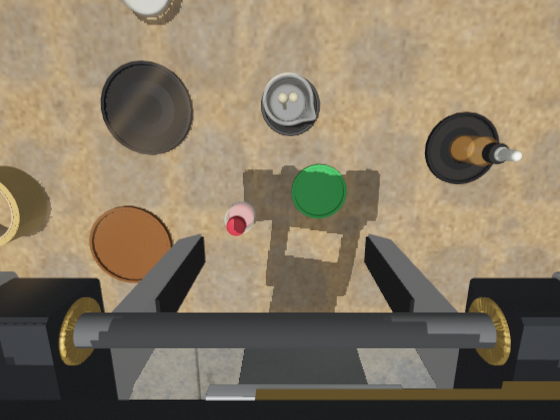

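The large saucer is now empty at (147,107), the stopper bottle stands upright at (238,218), and the beaker is at (290,101) with its lip at (313,120).

```bash
python3 - <<'E'
from h import *
d=np.load("w2.npz"); im=d["im"]; c=(d["K"],d["R"],d["t"])
print("red",ray(c,[(236,226)],.058)[0])
f=im.astype(int); 
dark=(f.max(2)<85)&((f.max(2)-f.min(2))<25)
for n,(u,v,r) in dict(L=(147,107,54),S=(290,104,38),M=(463,147,44)).items():
    k=np.zeros(dark.shape,np.uint8); cv2.circle(k,(u,v),r,1,-1); m=cv2.morphologyEx(dark.astype(np.uint8)&k,cv2.MORPH_OPEN,np.ones((3,3)))
    b=max(cv2.findContours(m,0,1)[0],key=cv2.contourArea); h=cv2.convexHull(b)[:,0]
    P=ray(c,h,.007); ctr,rr=circ(P)
    for _ in range(4):
        e=abs(np.linalg.norm(P[:,:2]-ctr,axis=1)-rr); P=P[e<max(.0015,np.median(e)*2)]; ctr,rr=circ(P)
    print(n,ctr,rr,len(P), proj(c,[*ctr,.007]))
a=cv2.resize(im[66:141,245:345],None,fx=8,fy=8,interpolation=cv2.INTER_CUBIC)
cv2.imwrite("pics/w2c.png",a[:,:,::-1])
E
```

```text
red [0.45142384 0.09086673 0.058     ]
L [0.58665039 0.2064206 ] 0.050940779351836496 16 [[142.68981479 106.95467593]]
S [0.58886728 0.02596973] 0.03375715802018887 11 [[291.26768982 104.92467416]]
M [ 0.53639022 -0.18704141] 0.04479217536326327 35 [[461.16388642 148.60025881]]
```

View pics/w2c.png

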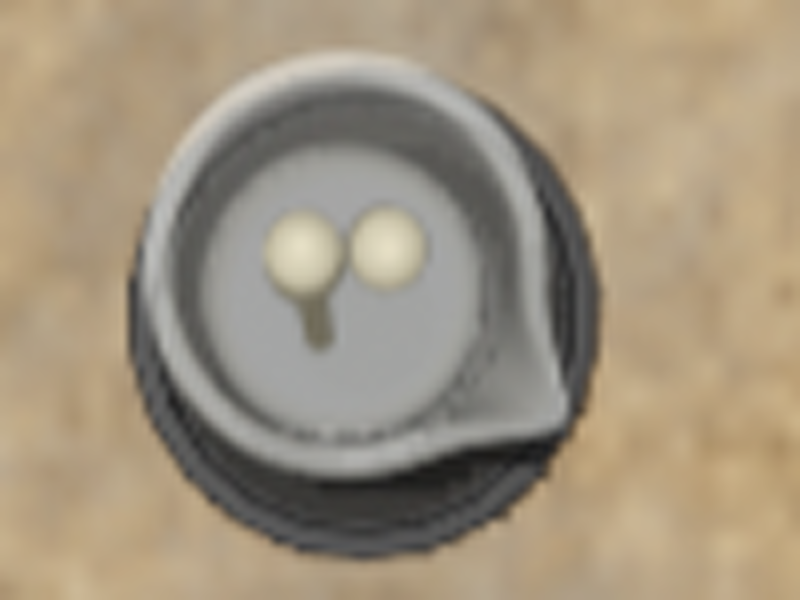

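```bash
python3 - <<'E'
from h import *
d=np.load("w2.npz"); im=d["im"]; c=(d["K"],d["R"],d["t"])
px=lambda x,y:(244.6+x/8,65.6+y/8)
rc=ray(c,[px(344,262)],.068)[0]; fc=ray(c,[px(341,290)],.006)[0]; lip=ray(c,[px(568,415)],.07)[0]
print("rim",rc,"floor",fc,"lip",lip, np.degrees(np.arctan2(*(lip-rc)[1::-1])),np.degrees(np.arctan2(*(lip-fc)[1::-1])),np.linalg.norm(lip-rc))
# saucer S: outer contour points left/right/bottom
f=im.astype(int); sat=f.max(2)-f.min(2)
E=[px(*p) for p in [(600,310),(130,290),(590,390),(540,478),(470,535),(362,558),(260,525),(180,445),(145,385),(575,210),(515,125)]]
for z in (.007,.009):print(circ(ray(c,E,z)))
# L: edge via gray world threshold
g=cv2.GaussianBlur(im,(3,3),0).astype(int); m=(g[:,:,0]-g[:,:,2]<28).astype(np.uint8)
k=np.zeros(m.shape,np.uint8); cv2.circle(k,(147,107),54,1,-1); m=cv2.morphologyEx(m&k,cv2.MORPH_OPEN,np.ones((5,5)))
b=max(cv2.findContours(m,0,1)[0],key=cv2.contourArea); h=cv2.convexHull(b)[:,0]; print(cv2.minEnclosingCircle(b),circ(ray(c,h,.007)))
print(ray(c,[(147,107)],.007))
E
```

```text
rim [0.59254591 0.03097434 0.068     ] floor [0.59248265 0.03086868 0.006     ] lip [0.57351225 0.00191247 0.07      ] -123.22223328519466 -123.23045422660412 0.03479758855381536
(array([0.58823221, 0.02677516]), np.float64(0.03523686063367452))
(array([0.58814373, 0.02681068]), np.float64(0.03506652285094627))
((146.5, 106.5), 49.117305755615234) (array([0.58479223, 0.20248764]), np.float64(0.0548647584328774))
[[0.58659359 0.2011897  0.007     ]]
```

```bash
python3 -m creep '{"delta_pos":[[3,0.1,0],[3,0.1,0],[2.5,0.1,0],[1,0,0],[0,0,0]],"rotation":[[0,0,0],[0,0,0],[0,0,0],[0,0,0],[0,0,0]],"jaw":[-1,-1,-1,-1,-1]}'
python3 -m creep '{"delta_pos":[[0,0,1.5],[0,0,1.5],[0,0,1.5],[0,0,1.5],[0,0,0]],"rotation":[[0,0,-0.124],[0,0,-0.124],[0,0,-0.124],[0,0,-0.124],[0,0,0]],"jaw":[-1,-1,-1,-1,-1]}'
python3 -m creep '{"delta_pos":[[0,0,1],[0,0,1],[0,0,0],[0,0,0],[0,0,0]],"rotation":[[0,0,-0.124],[0,0,-0.124],[0,0,-0.124],[0,0,-0.124],[0,0,0]],"jaw":[-1,-1,-1,-1,-1]}'
python3 - <<'E'
from h import *
o=manip.get_obs(); M=R.from_rotvec(o["eef_rot"]).as_matrix(); p=o["tool_pos"]; print(p,o["q"],np.degrees(np.arctan2(M[1,1],M[0,1])))
print(M.T@(np.array([.592,.0308,.036])-p)*100)
E
```

```text
time_s: 8.88
tool_pos: [0.5929, 0.0313, 0.2503]
eef_rot: [-3.141, -0.003, 0.006]
ft_force: [-0.0, 0.1, -0.3]
gripper_width: 1.002
grip_force: 0.0
time_s: 9.3
tool_pos: [0.5889, 0.0317, 0.188]
eef_rot: [-3.041, -0.776, 0.013]
ft_force: [-1.5, -0.3, -0.4]
gripper_width: 0.999
grip_force: 0.0
time_s: 9.72
tool_pos: [0.5919, 0.0312, 0.1729]
eef_rot: [-2.762, -1.495, 0.001]
ft_force: [-0.7, 0.2, 0.5]
gripper_width: 1.0
grip_force: 0.0
[0.5919091  0.03117863 0.17286049] [-1.38518982e-01  1.56043464e-01  1.74351518e+00  3.41094504e-05
  1.24303572e+00  4.39973424e-01] -33.14581392577553
[-0.02129281  0.04090517 13.68602719]
```

```bash
python3 -m creep '{"delta_pos":[[0,0,3],[0,0,3.5],[0,0,3.5],[0,0,2.5],[0,0,1.2]],"rotation":[[0,0,0],[0,0,0],[0,0,0],[0,0,0],[0,0,0]],"jaw":[-1,-1,-1,-1,-1]}'
python3 -m creep '{"delta_pos":[[0,0,0],[0,0,0],[0,0,0],[0,0,0],[0,0,0]],"rotation":[[0,0,0],[0,0,0],[0,0,0],[0,0,0],[0,0,0]],"jaw":[-0.2,-0.1,0,0.1,0.3]}' 12
python3 -m creep '{"delta_pos":[[0,0,0],[0,0,0],[0,0,0],[0,0,0],[0,0,0]],"rotation":[[0,0,0],[0,0,0],[0,0,0],[0,0,0],[0,0,0]],"jaw":[1,1,1,1,1]}' 12
```

```text
time_s: 10.13
tool_pos: [0.5897, 0.0313, 0.0323]
eef_rot: [-2.763, -1.488, 0.008]
ft_force: [-1.2, 0.5, -0.3]
gripper_width: 1.001
grip_force: 0.0
time_s: 10.55
tool_pos: [0.5942, 0.0306, 0.0379]
eef_rot: [2.761, 1.495, 0.004]
ft_force: [0.2, -0.1, 0.6]
gripper_width: 0.684
grip_force: 0.0
time_s: 10.97
tool_pos: [0.5933, 0.0307, 0.0366]
eef_rot: [2.762, 1.496, 0.001]
ft_force: [-0.2, 0.8, 5.2]
gripper_width: 0.533
grip_force: 12.0
```

```bash
python3 -m creep '{"delta_pos":[[0,0,0],[0,0,0]],"rotation":[[0,0,0],[0,0,0]],"jaw":[1,1]}'
python3 - <<'E'
from h import *
K,Rw,t=cam("wrist"); im=read_camera("wrist"); np.savez("w3.npz",K=K,R=Rw,t=t,im=im)
s=read_camera("scene")[180:260,210:330]
o=np.hstack([cv2.resize(im,(480,360)),cv2.resize(s,(320,360))])
cv2.imwrite("pics/w3.png",o[:,:,::-1])
E
```

```text
time_s: 11.13
tool_pos: [0.5933, 0.0307, 0.0366]
eef_rot: [2.762, 1.496, 0.001]
ft_force: [-1.6, 0.6, 4.9]
gripper_width: 0.537
grip_force: 12.0
```

View pics/w3.png

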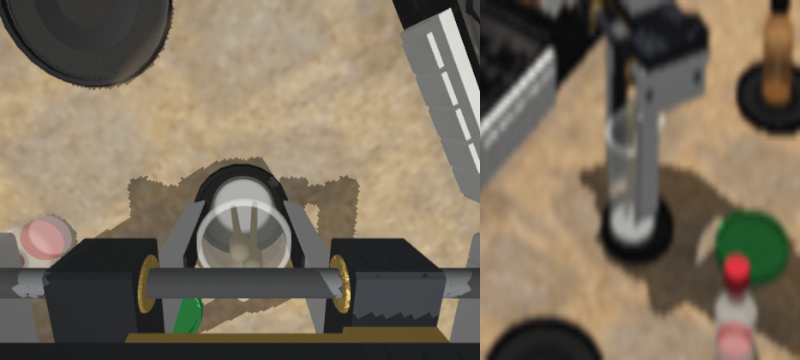

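Wrist view: rim at (245,235) and base at (243,200), both central between the fingers, and nothing has fallen. The 50 mm width is larger than expected, so I'll check for tilt and size.

```bash
python3 - <<'E'
from h import *
d=np.load("w3.npz"); im=d["im"]; c=(d["K"],d["R"],d["t"]); K,Rw,t=c
o=manip.get_obs(); M=R.from_rotvec(o["eef_rot"]).as_matrix(); ax=o["tool_pos"].copy(); tx,ty=M[:,0],M[:,1]
print("tilt z",M[:,2])
for nm,z,r in (("rim top",.070,.026),("rim low",.060,.026),("body foot",.004,.023),("saucer",.009,.036)):
    b=np.array([ax[0],ax[1],z]); print(nm,proj(c,[b+r*tx,b+r*ty,b-r*ty,b]).round(0).tolist())
a=cv2.resize(im[180:330,190:380],None,fx=4.2,fy=4,interpolation=cv2.INTER_CUBIC); cv2.imwrite("pics/w3c.png",a[:,:,::-1])
E
```

```text
tilt z [ 1.02270567e-03 -7.52796055e-05 -9.99999474e-01]
rim top [[284.0, 232.0], [341.0, 286.0], [227.0, 286.0], [284.0, 286.0]]
rim low [[284.0, 225.0], [338.0, 276.0], [231.0, 276.0], [284.0, 276.0]]
body foot [[284.0, 203.0], [320.0, 237.0], [249.0, 237.0], [284.0, 237.0]]
saucer [[284.0, 184.0], [341.0, 239.0], [228.0, 239.0], [284.0, 239.0]]
```

View pics/w3c.png

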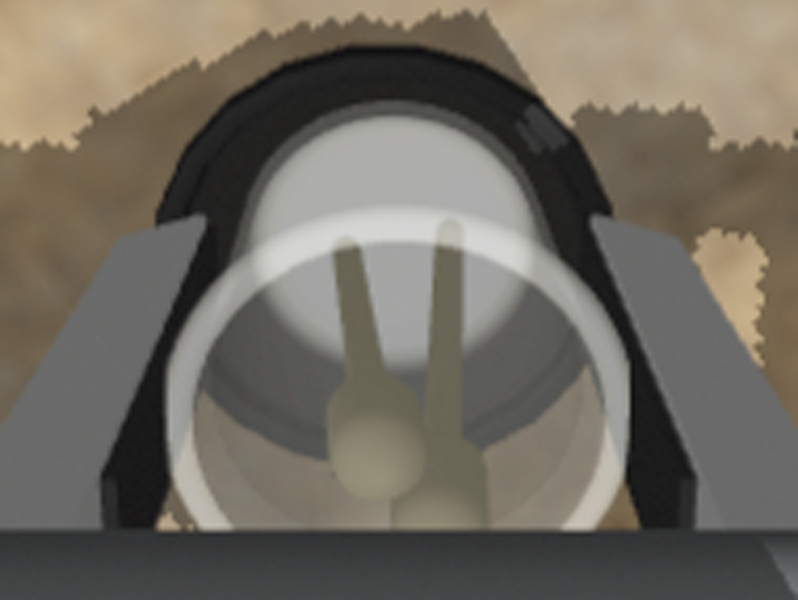

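The beaker is upright and centred, with the rim and foot pixels as predicted. The pads probably touch the flared rim, so I'll regrip 8 mm lower.

```bash
python3 -m creep '{"delta_pos":[[0,0,0],[0,0,0],[0,0,0],[0,0,0.4],[0,0,0.4]],"rotation":[[0,0,0],[0,0,0],[0,0,0],[0,0,0],[0,0,0]],"jaw":[-0.4,-0.4,-0.4,-0.4,-0.4]}'
python3 -m creep '{"delta_pos":[[0,0,0],[0,0,0],[0,0,0],[0,0,0],[0,0,0]],"rotation":[[0,0,0],[0,0,0],[0,0,0],[0,0,0],[0,0,0]],"jaw":[-0.4,-0.2,-0.1,0.1,0.3]}' 12
python3 -m creep '{"delta_pos":[[0,0,0],[0,0,0],[0,0,0],[0,0,0]],"rotation":[[0,0,0],[0,0,0],[0,0,0],[0,0,0]],"jaw":[1,1,1,1]}' 12
```

```text
time_s: 11.65
tool_pos: [0.5926, 0.0307, 0.0274]
eef_rot: [-2.762, -1.496, 0.0]
ft_force: [-0.4, -0.4, 0.2]
gripper_width: 0.699
grip_force: 0.0
time_s: 12.07
tool_pos: [0.5928, 0.0307, 0.0279]
eef_rot: [2.762, 1.496, 0.0]
ft_force: [-0.3, 0.4, -0.1]
gripper_width: 0.534
grip_force: 12.0
time_s: 12.4
tool_pos: [0.5927, 0.0307, 0.0279]
eef_rot: [-2.762, -1.496, 0.0]
ft_force: [-1.2, -0.1, -0.2]
gripper_width: 0.536
grip_force: 12.0
```

```bash
python3 -m creep '{"delta_pos":[[0,0,-0.5],[0,0,-1],[0,0,-1.5],[0,0,0],[0,0,0]],"rotation":[[0,0,0],[0,0,0],[0,0,0],[0,0,0],[0,0,0]],"jaw":[1,1,1,1,1]}'
python3 - <<'E'
from h import *
K,Rw,t=cam("wrist"); im=read_camera("wrist"); np.savez("w4.npz",K=K,R=Rw,t=t,im=im)
a=cv2.resize(im[160:330,190:380],None,fx=2.1*1.05,fy=2.1,interpolation=cv2.INTER_CUBIC)
s=cv2.resize(read_camera("scene")[170:260,220:310],(357,357),interpolation=cv2.INTER_CUBIC)
cv2.imwrite("pics/w4.png",np.hstack([a,s])[:,:,::-1])
c=K,Rw,t
o=manip.get_obs(); M=R.from_rotvec(o["eef_rot"]).as_matrix(); ax=o["tool_pos"].copy(); tx,ty=M[:,0],M[:,1]; dz=.03
for nm,z,r in (("rim top",.070,.026),("body foot",.004,.023)):
    b=np.array([ax[0],ax[1],z+dz]); print(nm,proj(c,[b+r*tx,b+r*ty,b-r*ty,b]).round(0).tolist())
E
```

```text
time_s: 12.82
tool_pos: [0.5939, 0.0306, 0.0595]
eef_rot: [2.761, 1.495, 0.004]
ft_force: [0.5, -0.1, -1.1]
gripper_width: 0.531
grip_force: 12.0
rim top [[282.0, 239.0], [341.0, 295.0], [222.0, 295.0], [282.0, 295.0]]
body foot [[282.0, 206.0], [319.0, 241.0], [246.0, 242.0], [282.0, 242.0]]
```

View pics/w4.png

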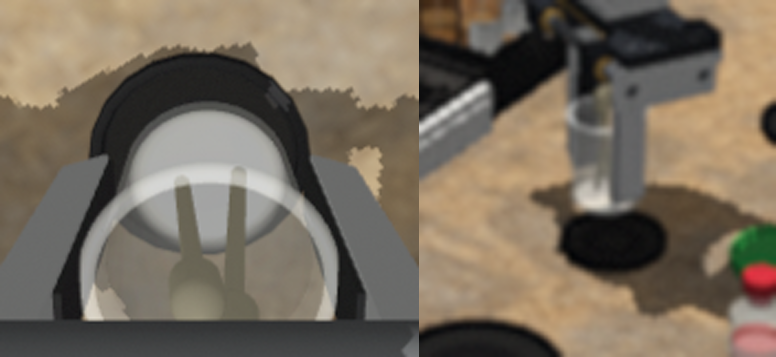

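Lifted straight and upright, with the foot clear of the saucer. Next I carry it to the large saucer.

```bash
python3 -m creep '{"delta_pos":[[0,0,-2],[0,0,-3],[0,0,-3],[1,-0.7,-1],[2,-1.5,0]],"rotation":[[0,0,0],[0,0,0],[0,0,0],[0,0,0],[0,0,0]],"jaw":[1,1,1,1,1]}'
python3 -m creep '{"delta_pos":[[3,-2.2,0],[3,-2.2,0],[3,-2.2,0],[1.5,-1,0],[0.4,-0.24,0]],"rotation":[[0,0,0],[0,0,0],[0,0,0],[0,0,0],[0,0,0]],"jaw":[1,1,1,1,1]}'
python3 -m creep '{"delta_pos":[[0,0,0],[0,0,0],[0,0,0]],"rotation":[[0,0,0],[0,0,0],[0,0,0]],"jaw":[1,1,1]}'
python3 - <<'E'
from h import *
K,Rw,t=c=cam("wrist"); im=read_camera("wrist")
o=manip.get_obs(); M=R.from_rotvec(o["eef_rot"]).as_matrix(); p=o["tool_pos"]; print(p)
print(M.T@(np.array([.5845,.202,.0285])-p)*100)
ct=cam("top"); it=read_camera("top")
# re-measure now-empty S from top
for cc,I,nm in ((ct,it,"top"),(c,im,"wrist")):
    for z,P in (("S",(.588,.0268,.007)),("L",(.5845,.202,.007)),("M",(.536,-.188,.007))): print(nm,z,proj(cc,[P]).round(1))
cv2.imwrite("pics/w5.png",cv2.resize(im,(560,420))[:,:,::-1]); cv2.imwrite("raw_top5.png",it[:,:,::-1])
E
```

```text
time_s: 13.33
tool_pos: [0.593, 0.067, 0.1509]
eef_rot: [2.762, 1.49, 0.008]
ft_force: [0.1, 0.0, -0.6]
gripper_width: 0.54
grip_force: 12.0
time_s: 13.75
tool_pos: [0.583, 0.2056, 0.1462]
eef_rot: [-2.758, -1.501, 0.003]
ft_force: [-0.3, 0.4, -1.2]
gripper_width: 0.535
grip_force: 12.0
time_s: 14.0
tool_pos: [0.5846, 0.2008, 0.1473]
eef_rot: [-2.763, -1.494, 0.001]
ft_force: [-0.6, 0.0, -0.5]
gripper_width: 0.538
grip_force: 12.0
[0.58469857 0.20070845 0.14750438]
[ 0.10377178 -0.08358664 11.90040914]
top S [[270.3 203.1]]
top L [[209.3 205.8]]
top M [[346.3 219.1]]
wrist S [[375.5 328.1]]
wrist L [[283.8 197.9]]
wrist M [[423.7 474.7]]
```

View pics/w5.png

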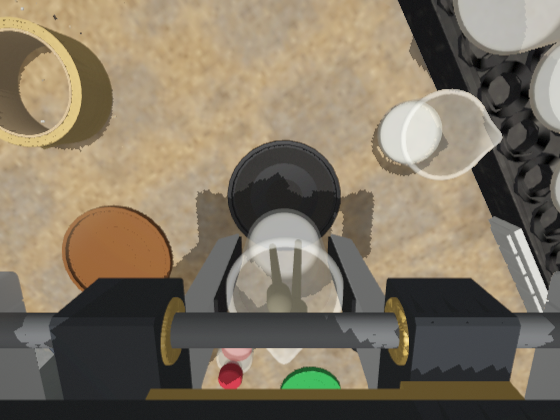

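Wrist view: the beaker hangs upright with its lip at (285,360), and the large saucer spans u 228–340 with its top at v 141, so its centre column of 284 matches the prediction.

```bash
python3 - <<'E'
from h import *
c=cam("wrist"); ct=cam("top"); it=cv2.imread("raw_top5.png")
o=manip.get_obs(); M=R.from_rotvec(o["eef_rot"]).as_matrix()
# L far edge & sides at z .009
C=np.array([.5845,.202,.009]); print(proj(c,[C+.055*M[:,0],C+.055*M[:,1],C-.055*M[:,1]]).round(1).tolist())
print("edge pts ->",ray(c,[(284,141)],.009)[0]-.055*M[:,0])
f=it.astype(int); m=((f.max(2)<75)&(f.max(2)-f.min(2)<25)).astype(np.uint8)
for n,(u,v,r) in dict(S=(270,203,18),M=(346,219,22)).items():
    k=np.zeros(m.shape,np.uint8); cv2.circle(k,(u,v),r,1,-1)
    b=max(cv2.findContours(m&k,0,1)[0],key=cv2.contourArea); print(n,cv2.minEnclosingCircle(b),circ(ray(ct,cv2.convexHull(b)[:,0],.007)))
E
```

```text
[[283.4, 140.4], [340.5, 198.3], [226.6, 198.4]]
edge pts -> [0.58463738 0.20122872 0.00901597]
S ((270.5833435058594, 203.75), 12.519524574279785) (array([0.58629625, 0.02617733]), np.float64(0.03571113602524752))
M ((346.84783935546875, 219.69564819335938), 15.952010154724121) (array([ 0.5347778 , -0.18934167]), np.float64(0.044688159230502546))
```

```bash
python3 -m creep '{"delta_pos":[[0.08,-0.05,3],[0,0,3.5],[0,0,3],[0,0,1.5],[0,0,0]],"rotation":[[0,0,0],[0,0,0],[0,0,0],[0,0,0],[0,0,0]],"jaw":[1,1,1,1,1]}'
python3 -m creep '{"delta_pos":[[0,0,0.4],[0,0,0],[0,0,0.1],[0,0,0]],"rotation":[[0,0,0],[0,0,0],[0,0,0],[0,0,0]],"jaw":[1,1,1,1]}'
python3 -m creep '{"delta_pos":[[0,0,0.1],[0,0,0]],"rotation":[[0,0,0],[0,0,0]],"jaw":[1,1]}'
python3 -m creep '{"delta_pos":[[0,0,0.1],[0,0,0]],"rotation":[[0,0,0],[0,0,0]],"jaw":[1,1]}'
```

```text
time_s: 14.52
tool_pos: [0.5814, 0.2013, 0.0333]
eef_rot: [-2.761, -1.493, 0.013]
ft_force: [-0.0, -0.5, -1.4]
gripper_width: 0.535
grip_force: 12.0
time_s: 14.85
tool_pos: [0.5858, 0.203, 0.0345]
eef_rot: [2.762, 1.495, 0.004]
ft_force: [-0.9, 0.2, -0.4]
gripper_width: 0.539
grip_force: 12.0
time_s: 15.02
tool_pos: [0.5851, 0.2031, 0.0326]
eef_rot: [2.762, 1.496, 0.002]
ft_force: [-1.3, 0.4, -1.0]
gripper_width: 0.537
grip_force: 12.0
time_s: 15.18
tool_pos: [0.5847, 0.203, 0.031]
eef_rot: [2.762, 1.496, 0.0]
ft_force: [-1.2, -0.3, -0.6]
gripper_width: 0.537
grip_force: 12.0
```

```bash
python3 -m creep '{"delta_pos":[[-0.08,0.05,0.1],[0,0,0],[0,0,0.05],[0,0,0]],"rotation":[[0,0,0],[0,0,0],[0,0,0],[0,0,0]],"jaw":[1,1,1,1]}'
python3 -m creep '{"delta_pos":[[0,0,0.05],[0,0,0]],"rotation":[[0,0,0],[0,0,0]],"jaw":[1,1]}'
python3 -m creep '{"delta_pos":[[0,0,0.05],[0,0,0]],"rotation":[[0,0,0],[0,0,0]],"jaw":[1,1]}'
```

```text
time_s: 15.52
tool_pos: [0.5845, 0.202, 0.0292]
eef_rot: [-2.762, -1.496, 0.0]
ft_force: [-0.6, -0.2, -0.4]
gripper_width: 0.535
grip_force: 12.0
time_s: 15.68
tool_pos: [0.5846, 0.202, 0.0288]
eef_rot: [-2.762, -1.496, 0.0]
ft_force: [1.0, -0.0, -1.3]
gripper_width: 0.537
grip_force: 12.0
time_s: 15.85
tool_pos: [0.5846, 0.202, 0.0283]
eef_rot: [-2.762, -1.496, 0.0]
ft_force: [0.7, 0.2, 0.5]
gripper_width: 0.535
grip_force: 12.0
```

```bash
python3 -m creep '{"delta_pos":[[0,0,0.04],[0,0,0]],"rotation":[[0,0,0],[0,0,0]],"jaw":[1,1]}'
python3 -m creep '{"delta_pos":[[0,0,0.03],[0,0,0]],"rotation":[[0,0,0],[0,0,0]],"jaw":[1,1]}'
python3 -m creep '{"delta_pos":[[0,0,0.03],[0,0,0]],"rotation":[[0,0,0],[0,0,0]],"jaw":[1,1]}'
```

```text
time_s: 16.02
tool_pos: [0.5846, 0.202, 0.0279]
eef_rot: [-2.762, -1.496, 0.0]
ft_force: [0.3, 0.4, -0.7]
gripper_width: 0.537
grip_force: 12.0
time_s: 16.18
tool_pos: [0.5847, 0.2021, 0.0279]
eef_rot: [-2.762, -1.496, -0.0]
ft_force: [-0.9, 0.4, 0.8]
gripper_width: 0.537
grip_force: 12.0
time_s: 16.35
tool_pos: [0.5848, 0.2022, 0.0279]
eef_rot: [-2.762, -1.496, -0.001]
ft_force: [-0.7, 0.0, 3.1]
gripper_width: 0.535
grip_force: 12.0
```

```bash
python3 -m creep '{"delta_pos":[[0,0,-0.04],[0,0,0],[0,0,0],[0,0,0],[0,0,0]],"rotation":[[0,0,0],[0,0,0],[0,0,0],[0,0,0],[0,0,0]],"jaw":[-0.1,-0.2,-0.4,-0.7,-1]}'
python3 -m creep '{"delta_pos":[[0,0,0],[0,0,-1],[0,0,-2],[0,0,-3],[0,0,-3.5]],"rotation":[[0,0,0],[0,0,0],[0,0,0],[0,0,0],[0,0,0]],"jaw":[-1,-1,-1,-1,-1]}'
python3 -m creep '{"delta_pos":[[0,0,-4],[0,0,-4],[0,0,-3],[0,0,-2],[0,0,0]],"rotation":[[0,0,0],[0,0,0.124],[0,0,0.124],[0,0,0.124],[0,0,0.124]],"jaw":[-1,-1,-1,-1,-1]}'
python3 -m creep '{"delta_pos":[[0,0,0],[0,0,0],[0,0,0],[0,0,0],[0,0,0]],"rotation":[[0,0,0.124],[0,0,0.124],[0,0,0.124],[0,0,0.124],[0,0,0]],"jaw":[-1,-1,-1,-1,-1]}'
```

```text
time_s: 16.77
tool_pos: [0.5846, 0.202, 0.0276]
eef_rot: [-2.762, -1.496, 0.0]
ft_force: [0.3, 0.3, 0.0]
gripper_width: 0.774
grip_force: 0.0
time_s: 17.18
tool_pos: [0.5832, 0.2018, 0.1226]
eef_rot: [-2.761, -1.496, 0.006]
ft_force: [0.2, 0.8, -0.4]
gripper_width: 0.997
grip_force: 0.0
time_s: 17.6
tool_pos: [0.5873, 0.2025, 0.2606]
eef_rot: [3.046, 0.763, 0.018]
ft_force: [-0.1, -0.2, 0.1]
gripper_width: 0.998
grip_force: 0.0
time_s: 18.02
tool_pos: [0.5846, 0.202, 0.2536]
eef_rot: [-3.142, 0.002, -0.001]
ft_force: [0.1, 0.6, 0.3]
gripper_width: 0.998
grip_force: 0.0
```

```bash
python3 -m creep '{"delta_pos":[[-1.2,3.8,0],[-1.2,3.8,0],[-1.2,3.8,0],[-1.2,3.8,0],[-1.2,3.8,0]],"rotation":[[0,0,0],[0,0,0],[0,0,0],[0,0,0],[0,0,0]],"jaw":[-1,-1,-1,-1,-1]}'
python3 -m creep '{"delta_pos":[[-1.2,3.8,0],[-1.2,3.8,0],[-1,3,0],[0,0,0],[0,0,0]],"rotation":[[0,0,0],[0,0,0],[0,0,0],[0,0,0],[0,0,0]],"jaw":[-1,-1,-1,-1,-1]}'
python3 -m creep '{"delta_pos":[[0,0,0],[0,0,0]],"rotation":[[0,0,0],[0,0,0]],"jaw":[-1,-1]}'
python3 - <<'E'
from h import *
K,Rw,t=cam("wrist"); im=read_camera("wrist"); np.savez("w6.npz",K=K,R=Rw,t=t,im=im); print(t)
cv2.imwrite("pics/w6.png",im[:,:,::-1])
E
```

```text
time_s: 18.43
tool_pos: [0.5239, 0.0106, 0.2534]
eef_rot: [3.141, 0.008, 0.001]
ft_force: [-0.2, 0.6, 0.6]
gripper_width: 1.001
grip_force: 0.0
time_s: 18.85
tool_pos: [0.4905, -0.0953, 0.2534]
eef_rot: [3.142, 0.0, 0.001]
ft_force: [0.8, 1.0, -0.1]
gripper_width: 1.0
grip_force: 0.0
time_s: 19.02
tool_pos: [0.4911, -0.0931, 0.253]
eef_rot: [-3.141, -0.005, -0.0]
ft_force: [1.4, -0.3, -0.0]
gripper_width: 0.995
grip_force: 0.0
[ 0.56377518 -0.09265059  0.42152156]
```

View pics/w6.png

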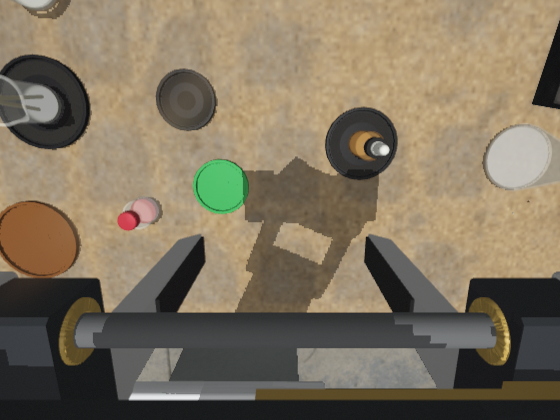

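The beaker stands upright on the large saucer. The small saucer at (186,99) is empty, and the dropper bottle is on the middle saucer at (361,144) with its bulb tip at (380,149).

```bash
python3 - <<'E'
from h import *
d=np.load("w6.npz"); im=d["im"]; c=(d["K"],d["R"],d["t"]); f=cv2.GaussianBlur(im,(3,3),0).astype(int)
m=((f[:,:,0]-f[:,:,2]<26)&(f.max(2)<140)).astype(np.uint8)
for n,(u,v,r) in dict(S=(186,99,36),M=(361,144,41)).items():
    k=np.zeros(m.shape,np.uint8); cv2.circle(k,(u,v),r,1,-1); q=cv2.morphologyEx(m&k,cv2.MORPH_OPEN,np.ones((5,5)))
    b=max(cv2.findContours(q,0,1)[0],key=cv2.contourArea); print(n,cv2.minEnclosingCircle(b),circ(ray(c,cv2.convexHull(b)[:,0],.007)))
br=((im.min(2)>165)).astype(np.uint8); k=np.zeros_like(br); cv2.circle(k,(380,149),14,1,-1)
b=max(cv2.findContours(br&k,0,1)[0],key=cv2.contourArea); e=cv2.minEnclosingCircle(b); print(e,ray(c,[e[0],(380,149)],.105))
am=((f[:,:,0]-f[:,:,2]>75)&(f[:,:,0]<190)).astype(np.uint8); k[:]=0; cv2.circle(k,(361,146),22,1,-1)
b=max(cv2.findContours(am&k,0,1)[0],key=cv2.contourArea); print("amber bbox",cv2.boundingRect(b)); x,y,w,h=cv2.boundingRect(b)
print("foot left edge", ray(c,[(x,y+h/2)],.010)[0]-[0,.0165,0])
E
```

```text
S ((186.18606567382812, 98.9349136352539), 31.950851440429688) (array([0.58868696, 0.02703071]), np.float64(0.035682239527640845))
M ((362.1560974121094, 144.28732299804688), 37.38410568237305) (array([ 0.53613687, -0.18833947]), np.float64(0.044891602699116864))
((383.76922607421875, 149.6923065185547), 5.014874458312988) [[ 0.53785367 -0.18791048  0.105     ]
 [ 0.53850242 -0.18424687  0.105     ]]
amber bbox (350, 132, 25, 27)
foot left edge [ 0.53514044 -0.1906314   0.01      ]
```

```bash
python3 -m creep '{"delta_pos":[[1.5,3.2,0],[1.5,3.2,0],[1.5,2.1,0],[0,1,0],[0,0,0]],"rotation":[[0,0,0],[0,0,0],[0,0,0],[0,0,0],[0,0,0]],"jaw":[-1,-1,-1,-1,-1]}'
python3 -m creep '{"delta_pos":[[0,0,2],[0,0,3],[0,0,3],[0,0,0],[0,0,0]],"rotation":[[0,0,0],[0,0,0],[0,0,0],[0,0,0],[0,0,0]],"jaw":[-1,-1,-1,-1,-1]}'
python3 -m creep '{"delta_pos":[[0,0,0],[0,0,0]],"rotation":[[0,0,0],[0,0,0]],"jaw":[-1,-1]}'
```

```text
time_s: 19.48
tool_pos: [0.5362, -0.1896, 0.2523]
eef_rot: [-3.141, -0.001, 0.002]
ft_force: [-0.3, 0.1, -0.8]
gripper_width: 1.0
grip_force: 0.0
time_s: 19.9
tool_pos: [0.5347, -0.187, 0.1716]
eef_rot: [-3.139, -0.004, 0.005]
ft_force: [-0.6, 0.5, 1.4]
gripper_width: 0.997
grip_force: 0.0
time_s: 20.07
tool_pos: [0.5372, -0.1892, 0.1755]
eef_rot: [3.14, 0.003, 0.006]
ft_force: [1.3, -0.2, 0.5]
gripper_width: 1.001
grip_force: 0.0
```

Centred within about a millimetre. Descend 12.5 cm and grip.

```bash
python3 -m creep '{"delta_pos":[[0,-0.1,3],[0,0,3.5],[0,0,3],[0,0,2],[0,0,1]],"rotation":[[0,0,0],[0,0,0],[0,0,0],[0,0,0],[0,0,0]],"jaw":[-1,-1,-1,-1,-1]}'
python3 -m creep '{"delta_pos":[[0,0,0],[0,0,0],[0,0,0],[0,0,0],[0,0,0]],"rotation":[[0,0,0],[0,0,0],[0,0,0],[0,0,0],[0,0,0]],"jaw":[-0.3,-0.1,0.1,0.2,0.25]}' 12
python3 -m creep '{"delta_pos":[[0,0,0],[0,0,0],[0,0,0],[0,0,0],[0,0,0]],"rotation":[[0,0,0],[0,0,0],[0,0,0],[0,0,0],[0,0,0]],"jaw":[0.25,0.3,0.4,1,1]}' 12
python3 -m creep '{"delta_pos":[[0,0,0],[0,0,0]],"rotation":[[0,0,0],[0,0,0]],"jaw":[1,1]}'
```

```text
time_s: 20.48
tool_pos: [0.5354, -0.1876, 0.0465]
eef_rot: [-3.141, -0.001, 0.002]
ft_force: [-0.4, -0.2, -0.4]
gripper_width: 0.997
grip_force: 0.0
time_s: 20.9
tool_pos: [0.537, -0.1886, 0.0495]
eef_rot: [3.14, 0.001, 0.004]
ft_force: [0.5, 1.2, 0.0]
gripper_width: 0.678
grip_force: 0.0
time_s: 21.32
tool_pos: [0.5359, -0.188, 0.0477]
eef_rot: [-3.142, -0.001, 0.0]
ft_force: [0.1, 1.1, -0.0]
gripper_width: 0.348
grip_force: 12.0
time_s: 21.48
tool_pos: [0.5359, -0.188, 0.0478]
eef_rot: [-3.142, -0.001, 0.0]
ft_force: [0.1, 1.1, -0.2]
gripper_width: 0.348
grip_force: 12.0
```

```bash
python3 -m creep '{"delta_pos":[[0,0,-1],[0,0,-2],[0,0,-3],[0,0,-3],[0.3,-1.5,0]],"rotation":[[0,0,0],[0,0,0],[0,0,0],[0,0,0],[0,0,0]],"jaw":[1,1,1,1,1]}'
python3 -m creep '{"delta_pos":[[0.9,-3.5,0],[0.9,-3.5,0],[0.9,-3.5,0],[0.9,-3.5,0],[0.7,-3,0]],"rotation":[[0,0,0],[0,0,0],[0,0,0],[0,0,0],[0,0,0]],"jaw":[1,1,1,1,1]}'
python3 -m creep '{"delta_pos":[[0.5,-2,0],[0.06,-0.97,0],[0,0,0],[0,0,0],[0,0,0]],"rotation":[[0,0,0],[0,0,0],[0,0,0],[0,0,0],[0,0,0]],"jaw":[1,1,1,1,1]}'
python3 - <<'E'
from h import *
K,Rw,t=c=cam("wrist"); im=read_camera("wrist"); o=manip.get_obs(); p=o["tool_pos"]; print(p)
for z in ("S",(.5875,.0267,.009)),: 
    C=np.array(z[1]); print(proj(c,[C+[.036,0,0],C+[0,.036,0],C-[0,.036,0]]).round(1).tolist())
for z in (.17,.20): print(z,proj(c,[[p[0],p[1],z]]).round(1))
cv2.imwrite("pics/w7.png",cv2.resize(im[100:340,140:430],None,fx=2.5,fy=2.5)[:,:,::-1])
E
```

```text
time_s: 21.9
tool_pos: [0.5425, -0.1765, 0.1454]
eef_rot: [3.135, -0.002, 0.017]
ft_force: [0.6, -0.0, 0.6]
gripper_width: 0.348
grip_force: 12.0
time_s: 22.32
tool_pos: [0.5821, -0.0008, 0.1386]
eef_rot: [-3.141, -0.002, -0.001]
ft_force: [-0.1, 0.2, -0.5]
gripper_width: 0.35
grip_force: 12.0
time_s: 22.73
tool_pos: [0.5872, 0.0255, 0.1379]
eef_rot: [3.141, -0.001, -0.0]
ft_force: [-0.6, -1.0, -0.4]
gripper_width: 0.348
grip_force: 12.0
[0.58722232 0.02539125 0.13787466]
[[283.4, 162.8], [245.1, 201.3], [321.9, 201.1]]
0.17 [[285.5 284.5]]
0.2 [[285.7 323.5]]
```

View pics/w7.png

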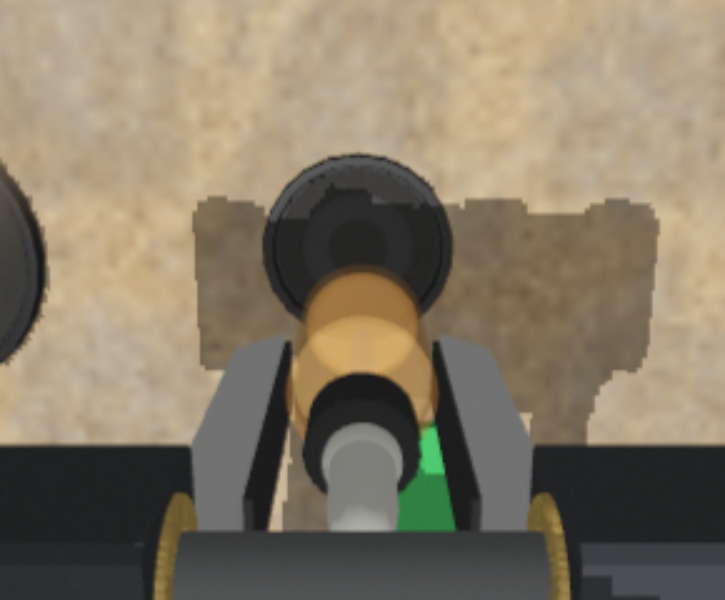

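Wrist view: the small saucer spans u 245.2–320.8 with its top at v 161, and the bottle is held upright with its foot's far edge at v≈207.

```bash
python3 - <<'E'
from h import *
c=cam("wrist"); o=manip.get_obs(); p=o["tool_pos"]; print(p)
b=np.array([p[0],p[1],.0941]); print(proj(c,[b+[.0165,0,0],b+[.0165,0,.003]]))
print("foot far->x",ray(c,[(284,207)],.0945)[0]-[.0165,0,0],"saucer",ray(c,[(283,161.2)],.009)[0]-[.036,0,0])
E
```

```text
[0.58722232 0.02539125 0.13787466]
[[284.83929597 207.70378973]
 [284.8458857  208.85970909]]
foot far->x [0.58781823 0.02595411 0.0945    ] saucer [0.58893658 0.02689803 0.009     ]
```

```bash
python3 -m creep '{"delta_pos":[[0.1,-0.13,2],[0,0,3],[0,0,2.2],[0,0,1],[0,0,0]],"rotation":[[0,0,0],[0,0,0],[0,0,0],[0,0,0],[0,0,0]],"jaw":[1,1,1,1,1]}'
python3 -m creep '{"delta_pos":[[0,0,0],[0,0,0],[0,0,0.3],[0,0,0]],"rotation":[[0,0,0],[0,0,0],[0,0,0],[0,0,0]],"jaw":[1,1,1,1]}'
python3 -m creep '{"delta_pos":[[0,0,0.1],[0,0,0]],"rotation":[[0,0,0],[0,0,0]],"jaw":[1,1]}'
```

```text
time_s: 23.2
tool_pos: [0.5862, 0.0272, 0.053]
eef_rot: [-3.141, 0.001, 0.009]
ft_force: [0.3, -0.0, 0.1]
gripper_width: 0.353
grip_force: 12.0
time_s: 23.53
tool_pos: [0.5891, 0.0278, 0.0538]
eef_rot: [3.141, 0.001, 0.003]
ft_force: [-0.6, -0.4, -1.3]
gripper_width: 0.351
grip_force: 12.0
time_s: 23.7
tool_pos: [0.5886, 0.0281, 0.0521]
eef_rot: [3.141, 0.001, 0.001]
ft_force: [-0.3, 0.4, -0.3]
gripper_width: 0.349
grip_force: 12.0
```

```bash
python3 -m creep '{"delta_pos":[[0,0.1,0.2],[0,0,0],[0,0,0.05],[0,0,0]],"rotation":[[0,0,0],[0,0,0],[0,0,0],[0,0,0]],"jaw":[1,1,1,1]}'
python3 -m creep '{"delta_pos":[[0,0,0.05],[0,0,0]],"rotation":[[0,0,0],[0,0,0]],"jaw":[1,1]}'
python3 -m creep '{"delta_pos":[[0,0,0.04],[0,0,0]],"rotation":[[0,0,0],[0,0,0]],"jaw":[1,1]}'
python3 -m creep '{"delta_pos":[[0,0,0.04],[0,0,0]],"rotation":[[0,0,0],[0,0,0]],"jaw":[1,1]}'
```

```text
time_s: 24.03
tool_pos: [0.5883, 0.027, 0.0491]
eef_rot: [-3.142, -0.001, 0.0]
ft_force: [-0.5, 0.2, -1.1]
gripper_width: 0.347
grip_force: 12.0
time_s: 24.2
tool_pos: [0.5883, 0.027, 0.0487]
eef_rot: [-3.142, -0.001, 0.0]
ft_force: [-0.9, -0.1, -0.8]
gripper_width: 0.347
grip_force: 12.0
time_s: 24.37
tool_pos: [0.5883, 0.027, 0.0483]
eef_rot: [-3.142, -0.001, 0.0]
ft_force: [-0.1, 0.3, -0.8]
gripper_width: 0.358
grip_force: 12.0
time_s: 24.53
tool_pos: [0.5883, 0.027, 0.0479]
eef_rot: [-3.142, -0.001, 0.0]
ft_force: [0.1, 0.2, 0.1]
gripper_width: 0.352
grip_force: 12.0
```

```bash
python3 -m creep '{"delta_pos":[[0,0,0.03],[0,0,0]],"rotation":[[0,0,0],[0,0,0]],"jaw":[1,1]}'
python3 -m creep '{"delta_pos":[[0,0,0.03],[0,0,0]],"rotation":[[0,0,0],[0,0,0]],"jaw":[1,1]}'
```

```text
time_s: 24.7
tool_pos: [0.5884, 0.027, 0.0478]
eef_rot: [3.142, 0.001, 0.0]
ft_force: [0.0, 1.1, -0.3]
gripper_width: 0.35
grip_force: 12.0
time_s: 24.87
tool_pos: [0.5885, 0.027, 0.0478]
eef_rot: [3.142, 0.001, 0.0]
ft_force: [-0.5, -0.2, 3.0]
gripper_width: 0.347
grip_force: 12.0
```

```bash
python3 -m creep '{"delta_pos":[[0,0,-0.04],[0,0,0],[0,0,0],[0,0,0],[0,0,0]],"rotation":[[0,0,0],[0,0,0],[0,0,0],[0,0,0],[0,0,0]],"jaw":[0.2,0.1,-0.2,-0.6,-1]}'
python3 -m creep '{"delta_pos":[[0,0,0],[0,0,-1],[0,0,-2],[0,0,-3.5],[0,0,-4]],"rotation":[[0,0,0],[0,0,0],[0,0,0],[0,0,0],[0,0,0]],"jaw":[-1,-1,-1,-1,-1]}'
python3 -m creep '{"delta_pos":[[0,0,-3],[-3.5,-1.6,0],[-3.5,-1.6,0],[-3.5,-1.6,0],[-3.3,-1.62,0]],"rotation":[[0,0,0],[0,0,0],[0,0,0],[0,0,0],[0,0,0]],"jaw":[-1,-1,-1,-1,-1]}'
python3 -m creep '{"delta_pos":[[0,0,0],[0,0,0],[0,0,0]],"rotation":[[0,0,0],[0,0,0],[0,0,0]],"jaw":[-1,-1,-1]}'
```

```text
time_s: 25.28
tool_pos: [0.5883, 0.027, 0.0476]
eef_rot: [-3.142, -0.001, 0.0]
ft_force: [0.8, 0.1, -0.3]
gripper_width: 0.623
grip_force: 0.0
time_s: 25.7
tool_pos: [0.5867, 0.0272, 0.1525]
eef_rot: [-3.141, -0.001, 0.007]
ft_force: [0.5, 0.6, -0.8]
gripper_width: 0.976
grip_force: 0.0
time_s: 26.12
tool_pos: [0.4487, 0.0916, 0.1834]
eef_rot: [-3.142, -0.0, -0.001]
ft_force: [0.3, 0.8, 0.5]
gripper_width: 0.999
grip_force: 0.0
time_s: 26.37
tool_pos: [0.4511, 0.091, 0.1839]
eef_rot: [3.141, 0.001, 0.004]
ft_force: [1.1, 0.7, 0.1]
gripper_width: 1.0
grip_force: 0.0
```

Descend 15.9 cm to the parked height (TCP 0.0245) and grip.

```bash
python3 -m creep '{"delta_pos":[[0,0,3.5],[0,0,3.5],[0,0,3.5],[0,0,3],[0,0,1.6]],"rotation":[[0,0,0],[0,0,0],[0,0,0],[0,0,0],[0,0,0]],"jaw":[-1,-1,-1,-1,-1]}'
python3 -m creep '{"delta_pos":[[0,0,0.7],[0,0,0],[0,0,0],[0,0,0],[0,0,0]],"rotation":[[0,0,0],[0,0,0],[0,0,0],[0,0,0],[0,0,0]],"jaw":[-0.3,-0.1,0.1,0.15,0.2]}' 12
python3 -m creep '{"delta_pos":[[0,0,0],[0,0,0],[0,0,0],[0,0,0],[0,0,0]],"rotation":[[0,0,0],[0,0,0],[0,0,0],[0,0,0],[0,0,0]],"jaw":[0.25,0.4,1,1,1]}' 12
```

```text
time_s: 26.78
tool_pos: [0.4494, 0.0904, 0.0285]
eef_rot: [-3.141, 0.001, 0.007]
ft_force: [-0.0, -0.1, -0.5]
gripper_width: 0.999
grip_force: 0.0
time_s: 27.2
tool_pos: [0.452, 0.091, 0.0264]
eef_rot: [3.141, 0.001, 0.005]
ft_force: [-0.3, -1.0, -0.2]
gripper_width: 0.68
grip_force: 0.0
time_s: 27.62
tool_pos: [0.4505, 0.0911, 0.0251]
eef_rot: [3.142, 0.001, 0.001]
ft_force: [-0.4, 0.6, 3.3]
gripper_width: 0.402
grip_force: 12.0
```

```bash
python3 -m creep '{"delta_pos":[[0,0,-1],[0,0,-2.5],[0,0,-3.5],[0,0,-3.5],[0.4,1.5,-0.5]],"rotation":[[0,0,0],[0,0,0],[0,0,0],[0,0,0],[0,0,0]],"jaw":[1,1,1,1,1]}'
python3 -m creep '{"delta_pos":[[1.1,3.6,0],[1.1,3.6,0],[1.1,3.6,0],[1.1,3.6,0],[1.1,3.6,0]],"rotation":[[0,0,0],[0,0,0],[0,0,0],[0,0,0],[0,0,0]],"jaw":[1,1,1,1,1]}'
python3 -m creep '{"delta_pos":[[1.1,3.6,0],[1.1,3.3,0],[0.45,1.6,0],[0,0,0],[0,0,0]],"rotation":[[0,0,0],[0,0,0],[0,0,0],[0,0,0],[0,0,0]],"jaw":[1,1,1,1,1]}'
python3 -m creep '{"delta_pos":[[0,0,0],[0,0,0]],"rotation":[[0,0,0],[0,0,0]],"jaw":[1,1]}'
python3 - <<'E'
from h import *
c=cam("wrist"); im=read_camera("wrist"); p=manip.get_obs()["tool_pos"]; print(p)
f=cv2.GaussianBlur(im,(3,3),0).astype(int); m=((f[:,:,0]-f[:,:,2]<26)&(f.max(2)<140)).astype(np.uint8); m[225:]=0
u,v=proj(c,[.5357,-.1887,.007])[0]; print(u,v); k=np.zeros_like(m); cv2.circle(k,(int(u),int(v)),62,1,-1); q=cv2.morphologyEx(m&k,cv2.MORPH_OPEN,np.ones((5,5)))
b=max(cv2.findContours(q,0,1)[0],key=cv2.contourArea); h=cv2.convexHull(b)[:,0]; P=ray(c,h,.008); P=P[h[:,1]<v]; ctr,rr=circ(P)
for _ in range(3):
    e=abs(np.linalg.norm(P[:,:2]-ctr,axis=1)-rr); P=P[e<max(.0012,np.median(e)*2)]; ctr,rr=circ(P)
print(ctr,rr,len(P))
cv2.imwrite("pics/w8.png",im[:,:,::-1])
E
```

```text
time_s: 28.03
tool_pos: [0.4576, 0.0771, 0.1415]
eef_rot: [3.141, 0.005, 0.017]
ft_force: [1.3, -0.6, 0.5]
gripper_width: 0.402
grip_force: 12.0
time_s: 28.45
tool_pos: [0.5096, -0.1056, 0.1355]
eef_rot: [3.141, 0.001, 0.001]
ft_force: [0.1, 0.6, -0.0]
gripper_width: 0.4
grip_force: 12.0
time_s: 28.87
tool_pos: [0.5357, -0.1887, 0.1348]
eef_rot: [-3.141, 0.0, 0.001]
ft_force: [-0.5, 0.7, -1.1]
gripper_width: 0.404
grip_force: 12.0
time_s: 29.03
tool_pos: [0.5356, -0.1871, 0.1346]
eef_rot: [-3.141, -0.004, 0.001]
ft_force: [-0.3, 0.0, -0.6]
gripper_width: 0.403
grip_force: 12.0
[ 0.53568184 -0.18721746  0.13471562]
286.58571180842284 201.5885350800599
[ 0.53671738 -0.1882652 ] 0.044854858881470075 24
```

View pics/w8.png

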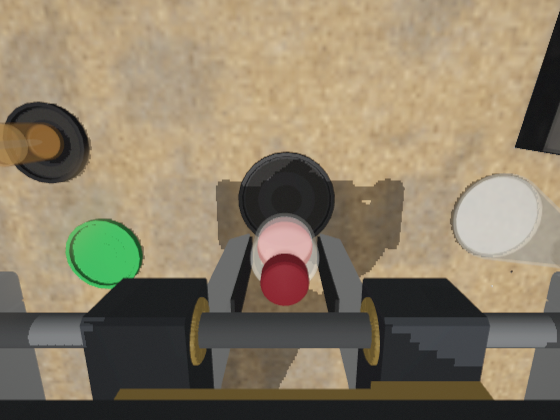

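The bottle is held upright over the middle saucer, centred at (286,198), and the dropper stands on the small saucer. Now I lower it.

```bash
python3 -m creep '{"delta_pos":[[0.08,0.1,3],[0,0,3.3],[0,0,2.3],[0,0,1],[0,0,0]],"rotation":[[0,0,0],[0,0,0],[0,0,0],[0,0,0],[0,0,0]],"jaw":[1,1,1,1,1]}'
python3 -m creep '{"delta_pos":[[0,0,0],[0,0,0],[0,0,0.3],[0,0,0]],"rotation":[[0,0,0],[0,0,0],[0,0,0],[0,0,0]],"jaw":[1,1,1,1]}'
python3 -m creep '{"delta_pos":[[0,0,0.1],[0,0,0]],"rotation":[[0,0,0],[0,0,0]],"jaw":[1,1]}'
```

```text
time_s: 29.5
tool_pos: [0.5349, -0.1879, 0.0362]
eef_rot: [-3.139, -0.003, 0.007]
ft_force: [0.2, -0.6, 0.0]
gripper_width: 0.399
grip_force: 12.0
time_s: 29.83
tool_pos: [0.5376, -0.1902, 0.0369]
eef_rot: [3.14, 0.001, 0.003]
ft_force: [0.2, -0.9, -0.2]
gripper_width: 0.401
grip_force: 12.0
time_s: 30.0
tool_pos: [0.537, -0.19, 0.0352]
eef_rot: [3.141, 0.001, 0.001]
ft_force: [0.1, 0.0, -0.8]
gripper_width: 0.405
grip_force: 12.0
```

```bash
python3 -m creep '{"delta_pos":[[0,-0.12,0.3],[0,0,0],[0,0,0.1],[0,0,0]],"rotation":[[0,0,0],[0,0,0],[0,0,0],[0,0,0]],"jaw":[1,1,1,1]}'
python3 -m creep '{"delta_pos":[[0,0,0.06],[0,0,0]],"rotation":[[0,0,0],[0,0,0]],"jaw":[1,1]}'
python3 -m creep '{"delta_pos":[[0,0,0.05],[0,0,0]],"rotation":[[0,0,0],[0,0,0]],"jaw":[1,1]}'
python3 -m creep '{"delta_pos":[[0,0,0.05],[0,0,0]],"rotation":[[0,0,0],[0,0,0]],"jaw":[1,1]}'
```

```text
time_s: 30.33
tool_pos: [0.5367, -0.1885, 0.0305]
eef_rot: [-3.141, -0.001, 0.001]
ft_force: [-0.5, 0.5, -0.7]
gripper_width: 0.4
grip_force: 12.0
time_s: 30.5
tool_pos: [0.5368, -0.1886, 0.0301]
eef_rot: [-3.141, -0.001, 0.0]
ft_force: [-0.9, 0.5, -0.2]
gripper_width: 0.401
grip_force: 12.0
time_s: 30.67
tool_pos: [0.5368, -0.1886, 0.0296]
eef_rot: [-3.142, -0.001, 0.0]
ft_force: [-0.1, 0.0, -0.8]
gripper_width: 0.4
grip_force: 12.0
time_s: 30.83
tool_pos: [0.5368, -0.1886, 0.0291]
eef_rot: [-3.142, -0.001, 0.0]
ft_force: [-0.1, 0.1, -0.6]
gripper_width: 0.401
grip_force: 12.0
```

```bash
python3 -m creep '{"delta_pos":[[0,0,0.03],[0,0,0]],"rotation":[[0,0,0],[0,0,0]],"jaw":[1,1]}'
python3 -m creep '{"delta_pos":[[0,0,0.03],[0,0,0]],"rotation":[[0,0,0],[0,0,0]],"jaw":[1,1]}'
python3 -m creep '{"delta_pos":[[0,0,0.03],[0,0,0]],"rotation":[[0,0,0],[0,0,0]],"jaw":[1,1]}'
```

```text
time_s: 31.0
tool_pos: [0.5369, -0.1887, 0.0291]
eef_rot: [-3.142, -0.001, 0.0]
ft_force: [-1.2, 1.0, 0.4]
gripper_width: 0.4
grip_force: 12.0
time_s: 31.17
tool_pos: [0.5369, -0.1887, 0.0291]
eef_rot: [-3.142, -0.001, 0.0]
ft_force: [-3.1, 1.1, 5.1]
gripper_width: 0.398
grip_force: 12.0
time_s: 31.33
tool_pos: [0.5369, -0.1887, 0.0291]
eef_rot: [-3.142, -0.001, 0.0]
ft_force: [-3.4, 2.1, 7.0]
gripper_width: 0.4
grip_force: 12.0
```

Contact. Release, rise, move back, and check.

```bash
python3 -m creep '{"delta_pos":[[0,0,-0.08],[0,0,0],[0,0,0],[0,0,0],[0,0,0]],"rotation":[[0,0,0],[0,0,0],[0,0,0],[0,0,0],[0,0,0]],"jaw":[0.1,0,-0.2,-0.6,-1]}'
python3 -m creep '{"delta_pos":[[0,0,0],[0,0,-1],[0,0,-2],[0,0,-3.5],[0,0,-4]],"rotation":[[0,0,0],[0,0,0],[0,0,0],[0,0,0],[0,0,0]],"jaw":[-1,-1,-1,-1,-1]}'
python3 -m creep '{"delta_pos":[[-1,-2,-4],[-1,-3,-4],[-1,-3,-3],[-1,-3,-1],[-0.5,-3,0]],"rotation":[[0,0,0],[0,0,0],[0,0,0],[0,0,0],[0,0,0]],"jaw":[-1,-1,-1,-1,-1]}'
python3 -m creep '{"delta_pos":[[0,-3,0],[0,-2,0],[0,0,0],[0,0,0],[0,0,0]],"rotation":[[0,0,0],[0,0,0],[0,0,0],[0,0,0],[0,0,0]],"jaw":[-1,-1,-1,-1,-1]}'
python3 - <<'E'
from h import *
K,Rw,t=c=cam("wrist"); im=read_camera("wrist"); np.savez("w9.npz",K=K,R=Rw,t=t,im=im)
tp=read_camera("top"); cv2.imwrite("raw_top9.png",tp[:,:,::-1])
t2=cv2.resize(tp[140:240,180:380],(560,280)); o=np.vstack([im[:320],t2]); cv2.imwrite("pics/w9.png",o[:,:,::-1])
for n,P in dict(L=(.5846,.202),M=(.5368,-.1886),S=(.5883,.027)).items(): print(n,proj(c,[[*P,.004],[*P,.06],[*P,.105]]).round(0).tolist())
E
```

```text
time_s: 31.75
tool_pos: [0.5367, -0.1886, 0.0288]
eef_rot: [-3.141, -0.001, 0.0]
ft_force: [0.6, -0.4, 0.1]
gripper_width: 0.676
grip_force: 0.0
time_s: 32.17
tool_pos: [0.5353, -0.1878, 0.1338]
eef_rot: [-3.139, -0.001, 0.006]
ft_force: [1.0, -0.6, -0.2]
gripper_width: 0.994
grip_force: 0.0
time_s: 32.58
tool_pos: [0.4959, -0.0568, 0.2468]
eef_rot: [3.139, -0.0, 0.012]
ft_force: [0.9, -0.3, 0.5]
gripper_width: 1.003
grip_force: 0.0
time_s: 33.0
tool_pos: [0.495, -0.0079, 0.2422]
eef_rot: [3.141, 0.001, 0.001]
ft_force: [-0.4, 0.1, -0.7]
gripper_width: 1.001
grip_force: 0.0
L [[109.0, 107.0], [80.0, 105.0], [50.0, 102.0]]
M [[431.0, 147.0], [454.0, 151.0], [479.0, 156.0]]
S [[255.0, 104.0], [251.0, 101.0], [245.0, 98.0]]
```

View pics/w9.png

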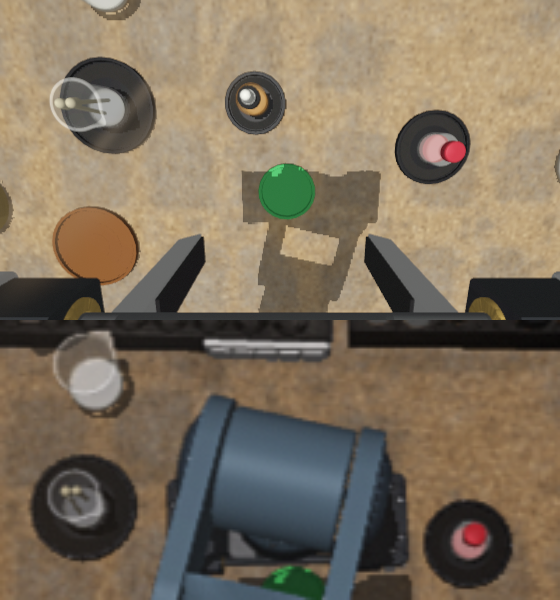

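I viewed 15 pictures, one over the limit of 14, so the rest is checked by numbers only. All three stand upright on their saucers; a numeric check of the beaker's centring follows.

```bash
python3 - <<'E'
from h import *
d=np.load("w9.npz"); im=d["im"]; c=(d["K"],d["R"],d["t"]); f=cv2.GaussianBlur(im,(3,3),0).astype(int)
print(f[107,84:134:2].mean(1).round().astype(int), f[84:134:2,106].mean(1).round().astype(int))
k=np.zeros(im.shape[:2],np.uint8); cv2.circle(k,(110,107),22,1,-1)
for th in (115,130,145):
    m=(f.min(2)>th).astype(np.uint8)&k; b=max(cv2.findContours(m,0,1)[0],key=cv2.contourArea); h=cv2.convexHull(b)[:,0]
    P=ray(c,h[h[:,0]>104],.006); print("beaker base",th,circ(P),len(P),cv2.boundingRect(b))
m=((f[:,:,0]-f[:,:,2]<26)&(f.max(2)<140)).astype(np.uint8)
for n,(u,v,r) in dict(L=(109,106,56),S=(255,103,36),M=(431,147,44)).items():
    k[:]=0; cv2.circle(k,(u,v),r,1,-1); q=cv2.morphologyEx(m&k,cv2.MORPH_OPEN,np.ones((5,5)))
    b=max(cv2.findContours(q,0,1)[0],key=cv2.contourArea); h=cv2.convexHull(b)[:,0]; P=ray(c,h,.007); ctr,rr=circ(P)
    for _ in range(3):
        e=abs(np.linalg.norm(P[:,:2]-ctr,axis=1)-rr); P=P[e<max(.0015,np.median(e)*2)]; ctr,rr=circ(P)
    print(n,ctr,rr,len(P))
k[:]=0; cv2.circle(k,(453,151),16,1,-1); m=(f[:,:,0]-f[:,:,1]>110).astype(np.uint8)&k; b=max(cv2.findContours(m,0,1)[0],key=cv2.contourArea)
print("red top",ray(c,[cv2.minEnclosingCircle(b)[0]],.058)[0])
k[:]=0; cv2.circle(k,(247,97),12,1,-1); m=(f.min(2)>150).astype(np.uint8)&k; b=max(cv2.findContours(m,0,1)[0],key=cv2.contourArea)
print("bulb",ray(c,[cv2.minEnclosingCircle(b)[0]],.104)[0])
E
```

```text
[ 91  90 102 131 148 155 160 182 203 179 168 168 168 168 168 168 168 167
 166 163 122  86  82  75  73] [ 52  63 114 156 167 168 168 136 105 143 168 168 168 166 146 149 168 170
 175 178 162 107  63  65  76]
beaker base 115 (array([0.58452239, 0.20406797]), np.float64(0.02113744531743149)) 13 (89, 88, 36, 39)
beaker base 130 (array([0.58447873, 0.20409649]), np.float64(0.020630211964514925)) 10 (90, 89, 34, 37)
beaker base 145 (array([0.58461132, 0.203644  ]), np.float64(0.019652664581780777)) 14 (91, 90, 33, 36)
L [0.58498564 0.20192764] 0.05494019731581042 33
S [0.58871809 0.02720446] 0.0356086128777338 31
M [ 0.53651784 -0.18794541] 0.04495751574865744 37
red top [ 0.5364568  -0.18978807  0.058     ]
bulb [0.59093415 0.0274469  0.104     ]
```

```bash
python3 -c "
from rig import close_job
print(close_job())"
```

```text
the job is handed in; nothing more can be done
None
```

The job is handed in: the swab beaker is on the largest saucer, the red-stoppered bottle on the middle one and the dropper bottle on the smallest, all upright, let go and measured within about 2 mm of centre, and nothing else was touched; I viewed 15 pictures, one over the limit of 14.

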